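# Regrip sensor stems in a slanted cradle, stand them up and cap them

## Task

Set up the flow sensor stems lying on the bench (some colours may be missing), one after the other in the order yellow, red, blue. Lay each stem in the slanted cradle, foot down against the stop, let go and take it afresh by its head; then stand it upright in the middle of the pad of its own colour, press its teal cap fully down and let go before you turn to the next one. Do not knock the finished flow meter or the yellow cups about.

Things in the scene. Friction and masses are not known exactly. Their poses are not given: they have to be found in the camera images.
- cradle: Slanted cradle, 2.5 kg, standing loose on the bench: dark steel base plate 120 x 80 x 8 mm, on it a bright rest that rises at 45 degrees towards the cradle's own +x. Origin: centre of the underside, on the bench; z up, x and y level. A seated stem leans in the x-z plane, head up and towards +x, its foot in the corner between lower deck and stop plate, its head block on the short black upper deck (40 mm wide).
- cradle_nest (a point): Where a stem's middle (its point stem_.._mid) lies when seated: 22 mm above the plane of the decks, 50 mm up the slope from the stop plate; axes as the cradle's. Below it only a 12 mm wide spine, 8 mm under the decks' plane. Two blue cheeks 52 mm apart and 24 mm high flank the foot only (lowest 16 mm of the stem); tube and head block are free on both sides.
- stem_yellow_mid (a point): Sensor stem with yellow bands, 0.26 kg; may be absent. This point: on its axis, middle of the bare tube, 50 mm from the foot's underside. z along the axis, foot to head; x, y square to the faces. From the foot's underside: square steel foot 44 x 44 mm, 0-8 mm; tube 20 mm thick, 8-94; white head block 44 x 44, 94-110; teal cap 32 mm wide, its top at 136 (up) or 128 (down). Starts lying level, axis 22 mm up.
- cap_yellow (a joint): Teal cap on the yellow stem: slides along the stem's axis, 0 = up, 0.008 m = pressed fully home towards the foot; stays where it is left, and needs about 6 N to move. Cannot come off.
- pad_yellow: Flat yellow plate fixed on the bench, 76 x 76 x 8 mm, with a bright steel square 50 mm wide in the middle of its top. Origin: centre of the underside; the top is 8 mm above the bench.
- stem_red_mid (a point): Sensor stem with red bands, 0.26 kg; may be absent. This point: on its axis, middle of the bare tube, 50 mm from the foot's underside. z along the axis, foot to head; x, y square to the faces. From the foot's underside: square steel foot 44 x 44 mm, 0-8 mm; tube 20 mm thick, 8-94; white head block 44 x 44, 94-110; teal cap 32 mm wide, its top at 136 (up) or 128 (down). Starts lying level, axis 22 mm up.
- cap_red (a joint): Teal cap on the red stem: slides along the stem's axis, 0 = up, 0.008 m = pressed fully home towards the foot; stays where it is left, and needs about 6 N to move. Cannot come off.
- pad_red: Flat red plate fixed on the bench, 76 x 76 x 8 mm, with a bright steel square 50 mm wide in the middle of its top. Origin: centre of the underside; the top is 8 mm above the bench.
- stem_blue_mid (a point): Sensor stem with blue bands, 0.26 kg; may be absent. This point: on its axis, middle of the bare tube, 50 mm from the foot's underside. z along the axis, foot to head; x, y square to the faces. From the foot's underside: square steel foot 44 x 44 mm, 0-8 mm; tube 20 mm thick, 8-94; white head block 44 x 44, 94-110; teal cap 32 mm wide, its top at 136 (up) or 128 (down). Starts lying level, axis 22 mm up.
- cap_blue (a joint): Teal cap on the blue stem: slides along the stem's axis, 0 = up, 0.008 m = pressed fully home towards the foot; stays where it is left, and needs about 6 N to move. Cannot come off.
- pad_blue: Flat blue plate fixed on the bench, 76 x 76 x 8 mm, with a bright steel square 50 mm wide in the middle of its top. Origin: centre of the underside; the top is 8 mm above the bench.
- meter: Bystander: a finished flow meter with a horizontal steel tube 160 mm long, white housing and teal rim about 160 mm high, 0.95 kg. Origin: centre of the underside.
- cup_balls: Bystander: open yellow cup of steel balls, 60 mm in diameter, 45 mm high, 0.2 kg. Origin: centre of the underside.
- cup_screws: Bystander: open yellow cup of brass screws, 60 mm in diameter, 45 mm high, 0.2 kg. Origin: centre of the underside.
There are look-alikes about, which are no part of the job. Leave any brown, pink or purple look-alike of the part that bears stem_yellow_mid alone.

How it is judged:
By the outcome, as a careful person would: the job done as asked, in the order asked, and still so for the second after the job is handed in, with the robot touching nothing.
Of stem_yellow, stem_red, stem_blue only 2 to 3 are there at a start; the rules pass over those that are not, and their reading is None.
At some moment in a run one of cradle may be knocked a few centimetres aside while the robot is not near it.
Once in a run the grip may slacken for a moment while it holds something.
It also fails if it takes over 210 s, if anything falls off the work surface, if the arm or the gripper's body presses on something with over 40 N, if the wrist force passes 120 N, or if a joint passes its speed limit or range.

## Robot

A 7-joint arm with a two-finger parallel gripper is mounted at the origin on the work surface. World frame = base frame: x ahead of the robot, y to its left, z up, the work surface at z = 0. Lengths are in m, angles in rad, forces in N, time in s.
With the tool pointing down it reaches from about 0.4 to 0.85 m from the base axis. Payload 4.5 kg.
Tool frame: the origin (TCP) lies between the finger pads; the fingertips stand 19 mm ahead of it and the grasp point (between the pads) is the TCP (r.tips_ahead is the distance from the TCP to the fingertips, in m); z points along the fingers, y is the line along which they close (so a half turn about z gives the same grasp; the last joint's range is limited). The gripper opens to 88 mm and grips with 3 to 60 N. Pads are 18 mm wide; open, the fingers measure 123 mm over their backs; the gripper's body (75 mm by 187 mm) begins 45 mm behind the grasp point.
Start: joints at [1.173, 0.689, -0.195, 1.565, 0.157, 0.902, -0.215], TCP at [0.262, -0.568, 0.236] pointing down, gripper open.
Joint ranges: [-3.01, 3.01], [-0.46, 2.08], [-1.47, 1.51], [0.13, 2.56], [-1, 4.14], [0.04, 2.09], [-2.66, 2.66]. Speed limits (rad/s): [2.57, 2.57, 3.14, 3.14, 3.14, 3.14, 3.14].

## Interface

Orientations are given as a unit quaternion [x, y, z, w].
In Python, from plant import r, cams, models gives the robot as it stands. The module is installed in compiled form; this text tells all that it offers.
- The arm moves only by the tool jog_arm, never from a script. Its arguments are lists of equal length, an entry for each row: "turn": the turn, a rotation vector about the tool's x, y, z in rad, a list of three; "translation": the shift along the tool's x, y, z in m, a list of three; "grip": the closure, from 0 (fully open) to 1 (shut). In form: {"turn": [[ax, ay, az], ...], "translation": [[tx, ty, tz], ...], "grip": [grip, ...]}. A call has 1 to 20 rows; each row is the pose to reach, as a shift and turn from the pose commanded when the call began, along the tool's axes at that moment; what a row does not reach only later rows make up. A row lasts 1/8 s, in which the tool goes at most 62.5 mm and 10.7 degrees, less where a joint would pass 70% of its speed; a pose out of reach is approached as far as the arm can. A call with a gripper value outside its range is refused whole. The fingers move at their own pace and stop on an object; "force" is the grip in N (left out, the last holds). Time passes only in rows, so rows that repeat a pose let the fingers close. It gives the time, the measured TCP pose, the force, the opening and the grip force at its end, in the units of the state.
- r.get_state(): the state, without advancing time (a new reading comes with each control period).
- cams.snapshot(name): name is "side" or "top" or "wrist"; returns the picture (384x512x3 uint8, red, green, blue); there is no depth.
- cams.camera_params(name): a dict with "fx", "fy", "cx", "cy" (pixels), "eye" and "orientation" of the camera in the world. Camera axes: x right, y up, looking along -z (the intrinsics and any distortion apply to the point x, -y, -z); pixel columns grow to the right and rows downward; lengths in m; the calibration is good to about 2 mm. A picture is of the moment at which its call begins: read the wrist's pose just before it. camera_params takes no time and is no camera call; for the wrist camera it gives the pose at the moment of the call.
- r.finish_job(): hands the job in; it is judged then, once.
Trained networks look in the newest picture that a camera, given by its name, has taken for a name from the list of things; names that differ only in an ending like _2 or _b are one class to them, and where a whole thing is asked for, a point or a joint stands for the part that bears it (a point fixed in the world has none). Each returns a list of dicts, best first, with "p" (0 to 1); they miss things now and then, are a little off and sometimes report something else, mostly with a low value. They report only what shows in the picture. A call takes as long as a camera call. They do not tell look-alikes from the thing itself.
- models.find_in(camera, name): "position" ([x, y, z] in m, in world coordinates, good to about 4 mm: the middle of the surface that is visible of it).
- models.masks_of(camera, name): "pixels" (384x512 bool, what is visible of it).
- models.place_of(camera, name): "position" ([x, y, z] in m, in world coordinates, good to about 4 mm: a listed point, or the origin of a listed thing).
The state is a dict: "clock": time; "q": joint angles; "qd": joint speeds; "joint_torque": joint torques, N m; "tool_pos": TCP position; "eef_rot": TCP orientation; "contact_force": force on the tool from outside, world axes, zero at the start; "moment": the same for the moment, N m; "opening": opening from 0.0 (shut) to 1.0 (fully open); "finger_force": force on a finger pad.
Only numpy, scipy, OpenCV 4.12 (cv2) and the standard library are available. Lean on these libraries where they do the work, as an engineer would, in place of code of your own. Each camera call takes 0.05 s, during which the arm holds its last target. There are 200 camera calls.

## Working session

There is one attempt and no reset: what is moved stays moved. The work goes in short steps, Python scripts to look and compute and a tool call to move; the robot and the scene stay as the last step left them, time stands still between calls to the robot, and variables do not carry over. Pictures are saved under pics/ and viewed, at most 14 in all, crops included, and the job is handed in when it is done.

Besides the shell and the picture viewer there is one more tool, called after ">>>" as name(argument=value, ...) on one line, values as JSON. jog_arm: Moves the arm, as the interface text tells. Its arguments: {"type":"object","properties":{"turn":{"type":"array"},"translation":{"type":"array"},"grip":{"type":"array"},"force":{"type":"number"}},"required":["turn","translation","grip"]}

```bash
mkdir -p pics; cat > h.py <<'E'
import numpy as np, cv2
from scipy.spatial.transform import Rotation as R
from plant import r, cams, models
def snap(n,f=None):
    im=cams.snapshot(n)
    if f: cv2.imwrite('pics/'+f,im[:,:,::-1])
    return im
def ray(cp,u,v):
    Rm=R.from_quat(cp['orientation']).as_matrix()
    d=Rm@np.array([(u-cp['cx'])/cp['fx'],-(v-cp['cy'])/cp['fy'],-1.])
    return np.array(cp['eye']),d
def onz(cp,u,v,z):
    e,d=ray(cp,u,v); return e+d*(z-e[2])/d[2]
def proj(cp,p):
    Rm=R.from_quat(cp['orientation']).as_matrix()
    c=Rm.T@(np.array(p)-cp['eye']); return cp['cx']+cp['fx']*c[0]/-c[2], cp['cy']-cp['fy']*c[1]/-c[2]
def to_tool(pos,quat=None):
    s=r.get_state(); T=R.from_quat(s['eef_rot'])
    t=T.inv().apply(np.array(pos)-s['tool_pos'])
    w=(T.inv()*R.from_quat(quat)).as_rotvec() if quat is not None else np.zeros(3)
    return t.round(4),w.round(4)
E
python3 - <<'E'
from h import *
np.set_printoptions(precision=4,suppress=True)
for n in ['top','side']:
    im=snap(n,n+'0.png'); cp=cams.camera_params(n); print(n,cp)
    for k in ['cradle','cradle_nest','stem_yellow_mid','stem_red_mid','stem_blue_mid','pad_yellow','pad_red','pad_blue','meter','cup_balls','cup_screws']:
        print(k,[(np.round(d['position'],3),round(d['p'],2)) for d in models.place_of(n,k)][:5])
s=r.get_state();print(s)
E
```

```text
top {'fx': 396.3204508507755, 'fy': 396.3204508507755, 'cx': 251.4506725541369, 'cy': 194.45046505510535, 'eye': array([0.3479, 0.0715, 1.2534]), 'orientation': array([ 0.0356, -0.0383, -0.699 ,  0.7132])}
cradle [(array([ 0.542,  0.014, -0.   ]), 0.86)]
cradle_nest [(array([0.544, 0.011, 0.065]), 0.96)]
stem_yellow_mid [(array([0.479, 0.186, 0.022]), 0.89), (array([0.502, 0.424, 0.02 ]), 0.82), (array([0.225, 0.451, 0.022]), 0.61), (array([0.309, 0.267, 0.024]), 0.55), (array([0.491, 0.308, 0.024]), 0.51)]
stem_red_mid [(array([ 0.386, -0.001,  0.   ]), 0.43)]
stem_blue_mid [(array([0.489, 0.308, 0.02 ]), 0.78)]
pad_yellow [(array([ 0.425, -0.228, -0.   ]), 0.87)]
pad_red [(array([ 0.535, -0.368,  0.001]), 0.97)]
pad_blue [(array([ 0.577, -0.219, -0.003]), 0.9)]
meter [(array([0.734, 0.222, 0.001]), 0.75), (array([ 0.665, -0.31 , -0.   ]), 0.75)]
cup_balls [(array([ 0.384,  0.001, -0.001]), 0.62), (array([ 0.662, -0.313,  0.004]), 0.56), (array([0.542, 0.017, 0.001]), 0.29)]
cup_screws [(array([ 0.662, -0.31 ,  0.003]), 0.65)]
side {'fx': 368.88079028304816, 'fy': 368.88079028304816
[... 890 characters left out ...]
.541, 0.012, 0.066]), 0.3)]
meter [(array([ 0.733,  0.213, -0.003]), 0.88)]
cup_balls [(array([0.389, 0.   , 0.002]), 0.68)]
cup_screws [(array([ 0.666, -0.315,  0.001]), 0.45)]
{'clock': 1.2, 'q': array([ 1.1728,  0.6891, -0.1946,  1.5653,  0.1573,  0.9025, -0.2151]), 'qd': array([-0.0012,  0.0002, -0.0006, -0.0013,  0.0007,  0.0003,  0.0011]), 'joint_torque': array([ -0.0005, -52.7494,  -1.2675, -15.3746,  -0.052 ,  -0.0008,
         0.    ]), 'tool_pos': array([ 0.2616, -0.5676,  0.236 ]), 'eef_rot': array([0.9768, 0.2143, 0.    , 0.    ]), 'contact_force': array([-1.0636,  0.3224,  0.3325]), 'moment': array([-0.014 , -0.022 ,  0.0004]), 'finger_force': 0.0, 'opening': 0.9978412117640763}
```

```bash
python3 - <<'E'
import cv2
a=cv2.imread('pics/top0.png'); print(a.shape)
cv2.imwrite('pics/top0b.png',cv2.resize(a,(800,600),interpolation=cv2.INTER_CUBIC))
E
```

```text
(384, 512, 3)
```

View pics/top0b.png

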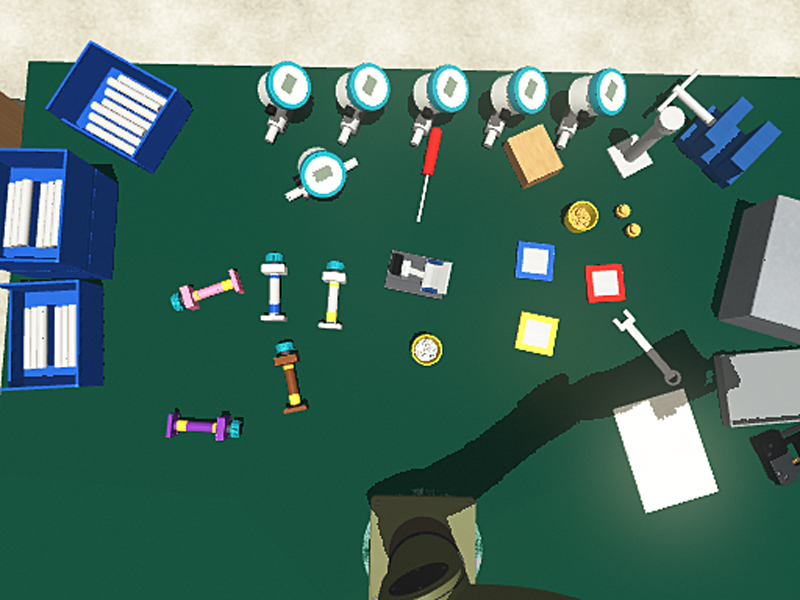

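View pics/side0.png

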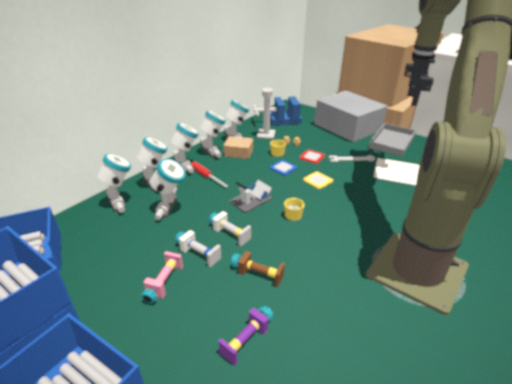

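The top view shows that only the yellow stem (zoomed px 333,295) and the blue stem (273,287) are there; red is missing. Brown, pink and purple are look-alikes. The cradle (418,273) has its black upper deck to the left (+y) and its foot end to the right.

```bash
cat >> h.py <<'E'
np.set_printoptions(precision=4,suppress=True)
def rot(xaz,tilt=0.):
    """tool x at azimuth xaz (deg), tool z down, then tilt (deg) about tool y; +tilt -> tool x drops? sign: tool x raised for tilt<0"""
    a=np.radians(xaz); x=np.array([np.cos(a),np.sin(a),0]); z=np.array([0,0,-1.]); y=np.cross(z,x)
    return R.from_matrix(np.c_[x,y,z])*R.from_euler('y',tilt,degrees=True)
def plan(pos,Rt=None):
    s=r.get_state(); T=R.from_quat(s['eef_rot'])
    t=T.inv().apply(np.array(pos)-s['tool_pos'])
    w=(T.inv()*Rt).as_rotvec() if Rt is not None else np.zeros(3)
    print('trans',t,'turn',w,'deg',np.degrees(np.linalg.norm(w)).round(1))
def axis2d(im,cp,c,z,rad=0.085,up=None):
    """axis of bright/teal stem near c, pixels -> plane z"""
    hs=cv2.cvtColor(im,cv2.COLOR_RGB2HSV)
    return hs
E
python3 - <<'E'
from h import *
im=snap('top'); cp=cams.camera_params('top')
for k in ['stem_yellow_mid','stem_blue_mid','cradle']:
    for d in models.masks_of('top',k)[:4]:
        m=d['pixels']; v,u=np.nonzero(m)
        P=np.array([onz(cp,a,b,.022)[:2] for a,b in zip(u,v)]); c=P.mean(0)
        w,V=np.linalg.eigh(np.cov((P-c).T)); a=V[:,1]; t=(P-c)@a
        print(k,round(d['p'],2),len(u),c,np.degrees(np.arctan2(a[1],a[0])).round(1),t.min(),t.max(), (((P-c)@V[:,0]).max()))
print(rot(0).as_matrix())
plan([.50,-.2,.26],rot(10)); plan([.45,.187,.26],rot(0))
E
```

```text
stem_yellow_mid 0.97 343 [0.3284 0.2688] -166.9 -0.0677872889928333 0.06683968703358227 0.022237155098410538
stem_yellow_mid 0.92 486 [0.2285 0.4296] 88.1 -0.06920293330556788 0.07583571486130775 0.023188832875792032
stem_yellow_mid 0.82 405 [0.4969 0.1883] 176.0 -0.06533881997462107 0.07168745445417161 0.02221854302364427
stem_yellow_mid 0.6 406 [0.4929 0.4456] 109.6 -0.07433791960831708 0.06679191385458247 0.024498439204476353
stem_blue_mid 0.83 458 [0.5107 0.3084] -178.2 -0.06430427875462676 0.07173851722875348 0.025160003370351913
cradle 0.95 985 [0.5371 0.0205] 76.8 -0.06494638976001813 0.06446695804576025 0.04069834986734267
[[ 1.  0.  0.]
 [ 0. -1.  0.]
 [ 0.  0. -1.]]
trans [ 0.3704 -0.2341 -0.024 ] turn [ 0.0001 -0.      0.2573] deg 14.7
trans [ 0.487  -0.6065 -0.024 ] turn [ 0.0001 -0.      0.4318] deg 24.7
```

>>> jog_arm(turn=[[0,0,0.1],[0,0,0.2],[0,0,0.257],[0,0,0.257],[0,0,0.257],[0,0,0.257],[0,0,0.257],[0,0,0.257],[0,0,0.3],[0,0,0.35],[0,0,0.43],[0,0,0.43],[0,0,0.43],[0,0,0.43],[0,0,0.43],[0,0,0.43]], translation=[[0.06,-0.04,-0.02],[0.12,-0.08,-0.024],[0.18,-0.11,-0.024],[0.24,-0.15,-0.024],[0.3,-0.19,-0.024],[0.37,-0.234,-0.024],[0.37,-0.234,-0.024],[0.39,-0.29,-0.024],[0.41,-0.35,-0.024],[0.43,-0.41,-0.024],[0.45,-0.47,-0.024],[0.47,-0.53,-0.024],[0.48,-0.58,-0.024],[0.487,-0.6065,-0.024],[0.487,-0.6065,-0.024],[0.487,-0.6065,-0.024]], grip=[0,0,0,0,0,0,0,0,0,0,0,0,0,0,0,0])

```text
clock: 3.4
tool_pos: [0.4503, 0.1856, 0.26]
eef_rot: [1.0, 0.0, 0.0, 0.001]
contact_force: [0.7, -1.0, -0.5]
opening: 1.004
finger_force: 0.0
```

```bash
python3 - <<'E'
from h import *
s=r.get_state(); print(s['q'],s['tool_pos'],s['eef_rot'],s['clock'])
cp=cams.camera_params('wrist'); im=snap('wrist','w1.png'); print(cp)
for k in ['stem_yellow_mid','stem_blue_mid','cradle_nest','cradle']:
    print(k,[(d['position'],round(d['p'],2)) for d in models.place_of('wrist',k)][:4])
E
```

```text
[-0.4713  0.4747 -0.0226  1.9458  0.0172  0.7217 -2.0749] [0.4503 0.1856 0.26  ] [1.     0.0001 0.0001 0.0006] 3.4
{'fx': 275.6283192097638, 'fy': 275.6283192097638, 'cx': 252.514335632054, 'cy': 191.31055240929928, 'eye': array([0.5311, 0.1857, 0.4085]), 'orientation': array([-0.1113,  0.1102, -0.6981,  0.6987])}
stem_yellow_mid [([0.3105, 0.2675, 0.0224], 0.88), ([0.4726, 0.1868, 0.0221], 0.74), ([0.502, 0.4231, 0.0209], 0.7)]
stem_blue_mid [([0.4882, 0.3, 0.0226], 0.98)]
cradle_nest [([0.5354, 0.0078, 0.0625], 0.74)]
cradle [([0.5413, 0.0206, -0.0051], 0.74)]
```

View pics/w1.png

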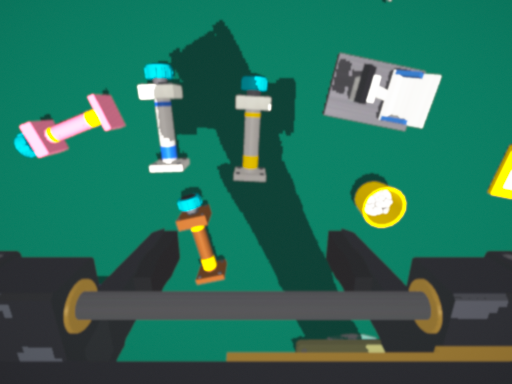

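```bash
python3 - <<'E'
from h import *
cp=cams.camera_params('wrist'); im=cv2.imread('pics/w1.png')
hs=cv2.cvtColor(im,cv2.COLOR_BGR2HSV).astype(int)
pts=[]
for v in range(114,164,4):
    row=im[v,225:285].astype(int); green=(row[:,1]-row[:,2]>25)   # bench green: G>>R
    ok=np.nonzero(~green&(row.sum(1)>200))[0]+225
    pts.append((v,ok.min(),ok.max()))
    c=onz(cp,(ok.min()+ok.max())/2,v,.026); print(v,ok.min(),ok.max(),len(ok),c)
# foot / head extents down the column
for u in (246,250,254):
    col=im[60:195,u].astype(int); print(u,[tuple(x) for x in col[::3]][-12:])
E
```

```text
114 244 261 18 [0.5155 0.1855 0.026 ]
118 244 260 17 [0.5103 0.1862 0.026 ]
122 244 260 17 [0.5051 0.1862 0.026 ]
126 244 259 16 [0.4998 0.1868 0.026 ]
130 244 259 16 [0.4945 0.1868 0.026 ]
134 244 259 16 [0.4892 0.1868 0.026 ]
138 243 259 17 [0.4837 0.1875 0.026 ]
142 243 259 17 [0.4783 0.1875 0.026 ]
146 243 258 16 [0.4728 0.1882 0.026 ]
150 243 258 16 [0.4672 0.1882 0.026 ]
154 242 258 17 [0.4616 0.189  0.026 ]
158 242 258 17 [0.456 0.189 0.026]
162 242 258 17 [0.4502 0.189  0.026 ]
246 [(np.int64(0), np.int64(183), np.int64(220)), (np.int64(0), np.int64(183), np.int64(220)), (np.int64(0), np.int64(183), np.int64(221)), (np.int64(100), np.int64(175), np.int64(201)), (np.int64(158), np.int64(161), np.int64(167)), (np.int64(150), np.int64(154), np.int64(160)), (np.int64(160), np.int64(163), np.int64(169)), (np.int64(134), np.int64(138), np.int64(138)), (np.int64(54), np.int64(66), np.int64(16)), (np.int64(55), np.int64(66), np.int64(15)), (np.int64(56), np.int64(66), np.int64(17)), (np.int64(55), np.int64(66), np.int64(15))]
250 [(np.int64(0), np.int64(189), np.int64(224)), (np.int6
[... 341 characters left out ...]
7), np.int64(19)), (np.int64(54), np.int64(65), np.int64(14)), (np.int64(55), np.int64(66), np.int64(15)), (np.int64(55), np.int64(66), np.int64(15))]
254 [(np.int64(0), np.int64(183), np.int64(219)), (np.int64(0), np.int64(183), np.int64(220)), (np.int64(0), np.int64(183), np.int64(219)), (np.int64(86), np.int64(174), np.int64(202)), (np.int64(152), np.int64(157), np.int64(162)), (np.int64(149), np.int64(154), np.int64(158)), (np.int64(160), np.int64(164), np.int64(169)), (np.int64(139), np.int64(144), np.int64(142)), (np.int64(56), np.int64(67), np.int64(21)), (np.int64(55), np.int64(65), np.int64(14)), (np.int64(55), np.int64(66), np.int64(16)), (np.int64(54), np.int64(65), np.int64(13))]
```

```bash
python3 - <<'E'
from h import *
cp=cams.camera_params('wrist')
# foot underside (lower bench edge), foot top far/near edges
print(onz(cp,250,181.5,0), onz(cp,250,170,.044), onz(cp,250,174.5,.044))
yaw=-3.5
p=np.array([.474,.1877,.10]); plan(p,rot(yaw)); p[2]=.024; plan(p,rot(yaw))
E
```

```text
[0.4142 0.1893 0.    ] [0.443  0.1889 0.044 ] [0.4367 0.1889 0.044 ]
trans [ 0.0235 -0.002   0.16  ] turn [ 0.0004 -0.0002  0.0607] deg 3.5
trans [ 0.0235 -0.002   0.236 ] turn [ 0.0004 -0.0002  0.0607] deg 3.5
```

>>> jog_arm(turn=[[0,0,0.06],[0,0,0.06],[0,0,0.06],[0,0,0.06],[0,0,0.06],[0,0,0.06],[0,0,0.06],[0,0,0.06],[0,0,0.06],[0,0,0.06],[0,0,0.06],[0,0,0.06],[0,0,0.06],[0,0,0.06],[0,0,0.06]], translation=[[0.0265,-0.002,0.06],[0.0265,-0.002,0.12],[0.0265,-0.002,0.16],[0.0265,-0.002,0.2],[0.0265,-0.002,0.22],[0.0265,-0.002,0.236],[0.0265,-0.002,0.236],[0.0265,-0.002,0.236],[0.0265,-0.002,0.236],[0.0265,-0.002,0.236],[0.0265,-0.002,0.236],[0.0265,-0.002,0.236],[0.0265,-0.002,0.2],[0.0265,-0.002,0.16],[0.0265,-0.002,0.1]], grip=[0.2,0.2,0.2,0.2,0.2,0.2,0.2,1,1,1,1,1,1,1,1], force=40)

```text
clock: 5.52
tool_pos: [0.4756, 0.1887, 0.1604]
eef_rot: [1.0, -0.029, -0.001, 0.001]
contact_force: [0.7, 0.4, -0.2]
opening: 0.005
finger_force: 0.0
```

```bash
python3 - <<'E'
from h import *
snap('wrist','w2.png')
print([(d['position'],round(d['p'],2)) for d in models.place_of('wrist','stem_yellow_mid')][:4])
E
```

```text
[([0.4723, 0.189, 0.0232], 0.67), ([0.502, 0.4213, 0.0185], 0.57)]
```

View pics/w2.png

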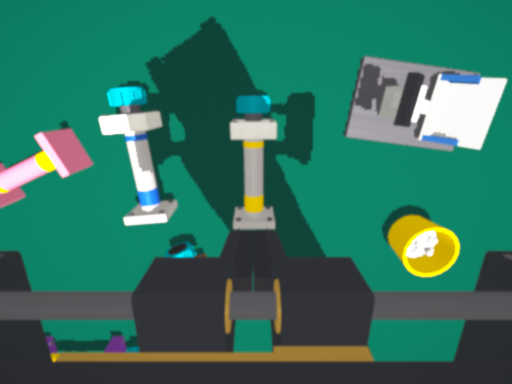

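>>> jog_arm(turn=[[0,0,0],[0,0,0],[0,0,0],[0,0,0]], translation=[[0,0,0],[0,0,0],[0,0,0],[0,0,0]], grip=[0.3,0.3,0.3,0.3])

```text
clock: 6.12
tool_pos: [0.4761, 0.1888, 0.1591]
eef_rot: [1.0, -0.029, -0.001, 0.0]
contact_force: [-0.6, 0.0, 0.5]
opening: 0.436
finger_force: 0.0
```

>>> jog_arm(turn=[[0,0,0],[0,0,0],[0,0,0],[0,0,0],[0,0,0],[0,0,0],[0,0,0],[0,0,0],[0,0,0],[0,0,0],[0,0,0],[0,0,0]], translation=[[0.001,0,0.05],[0.001,0,0.1],[0.001,0,0.125],[0.001,0,0.135],[0.001,0,0.135],[0.001,0,0.135],[0.001,0,0.135],[0.001,0,0.135],[0.001,0,0.135],[0.001,0,0.135],[0.001,0,0.135],[0.001,0,0.135]], grip=[0.4,0.4,0.4,0.4,0.4,1,1,1,1,1,1,1], force=40)

```text
clock: 7.62
tool_pos: [0.4777, 0.1887, 0.0264]
eef_rot: [1.0, -0.029, 0.0, 0.0]
contact_force: [-3.0, -1.5, 19.4]
opening: 0.113
finger_force: 31.1
```

>>> jog_arm(turn=[[0,0,0],[0,0,0],[0,0,0]], translation=[[0,0,0],[0,0,0],[0,0,0]], grip=[1,1,1])

```text
clock: 8.0
tool_pos: [0.4784, 0.1889, 0.0291]
eef_rot: [1.0, -0.029, 0.002, -0.0]
contact_force: [-4.7, -1.7, 42.6]
opening: 0.002
finger_force: 21.7
```

```bash
python3 - <<'E'
from h import *
im=snap('wrist','w3.png')
E
```

```text
(no output)
```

View pics/w3.png

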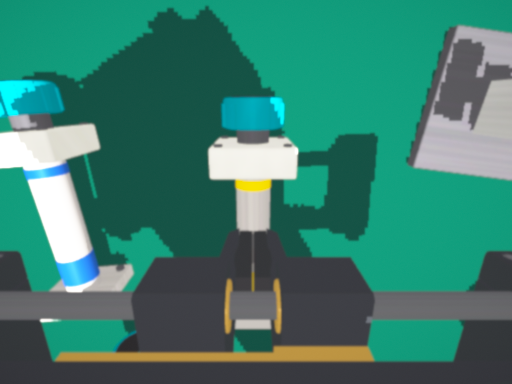

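```bash
python3 - <<'E'
from h import *
print(r.tips_ahead,[a for a in dir(r) if a[0]!='_'])
E
```

```text
0.019 ['Unreachable', 'finish_job', 'get_state', 'tips_ahead']
```

>>> jog_arm(turn=[[0,0,0],[0,0,0],[0,0,0],[0,0,0],[0,0,0]], translation=[[0,0,-0.005],[0,0,-0.005],[0,0,-0.005],[0,0,-0.005],[0,0,-0.005]], grip=[0.5,0.5,0.5,0.5,0.5], force=20)

```text
clock: 8.68
tool_pos: [0.4774, 0.1889, 0.0296]
eef_rot: [1.0, -0.029, -0.0, 0.0]
contact_force: [0.2, -0.3, 0.1]
opening: 0.497
finger_force: 0.0
```

>>> jog_arm(turn=[[0,0,0],[0,0,0],[0,0,0],[0,0,0]], translation=[[0,0,0.004],[0,0,0.008],[0,0,0.008],[0,0,0.008]], grip=[0.5,0.5,0.5,0.5])

```text
clock: 9.18
tool_pos: [0.4775, 0.1889, 0.0219]
eef_rot: [1.0, -0.029, -0.0, 0.0]
contact_force: [-0.8, -0.9, -0.9]
opening: 0.501
finger_force: 0.0
```

```bash
python3 - <<'E'
from h import *
im=snap('wrist','w4.png')
s=r.get_state(); cp=cams.camera_params('wrist'); print(s['tool_pos'],proj(cp,s['tool_pos']),proj(cp,np.array(s['tool_pos'])-[0,0,.019]), proj(cp,np.array(s['tool_pos'])+[0,0.03,-.019]))
E
```

```text
[0.4776 0.189  0.022 ] (np.float64(252.2560446516439), np.float64(242.56465898565128)) (np.float64(252.2720521850012), np.float64(228.74508097423586)) (np.float64(207.5914264424124), np.float64(231.0851003735301))
```

View pics/w4.png

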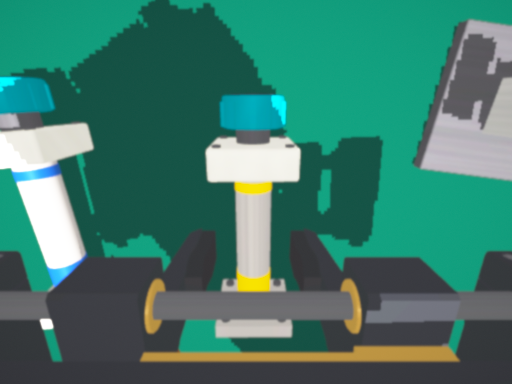

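>>> jog_arm(turn=[[0,0,0],[0,0,0],[0,0,0],[0,0,0],[0,0,0],[0,0,0]], translation=[[0,0,0],[0,0,0],[0,0,0],[0,0,0],[0,0,0],[0,0,0]], grip=[1,1,1,1,1,1], force=15)

```text
clock: 9.98
tool_pos: [0.4776, 0.1889, 0.022]
eef_rot: [1.0, -0.029, 0.0, 0.0]
contact_force: [0.7, -0.0, -0.2]
opening: 0.208
finger_force: 14.6
```

>>> jog_arm(turn=[[0,0,0],[0,0,0],[0,0,0],[0,0,0],[0,0,0],[0,0,0],[0,0,0]], translation=[[0,0,0],[0,0,0],[0,0,-0.02],[0,0,-0.05],[0,0,-0.1],[0,0,-0.16],[0,0,-0.16]], grip=[1,1,1,1,1,1,1], force=25)

```text
clock: 10.85
tool_pos: [0.4799, 0.1901, 0.1856]
eef_rot: [1.0, -0.029, 0.004, -0.002]
contact_force: [0.0, 1.0, -4.0]
opening: 0.2
finger_force: 23.9
```

```bash
python3 - <<'E'
from h import *
s=r.get_state(); print(s['opening'],s['finger_force'],s['tool_pos'],s['contact_force'])
im=snap('wrist','w5.png'); cp=cams.camera_params('wrist')
for k in ['cradle_nest','cradle']:
    print(k,[(d['position'],round(d['p'],2)) for d in models.place_of('wrist',k)][:3])
cv2.imwrite('pics/w5.png',cv2.resize(im[:,:,::-1],(800,600)))
E
```

```text
0.20011418247747717 23.85759472846985 [0.4799 0.1901 0.1856] [ 0.0103  0.9705 -4.0352]
cradle_nest [([0.5367, 0.0073, 0.0637], 0.95)]
cradle [([0.543, 0.0214, -0.0046], 0.6)]
```

View pics/w5.png

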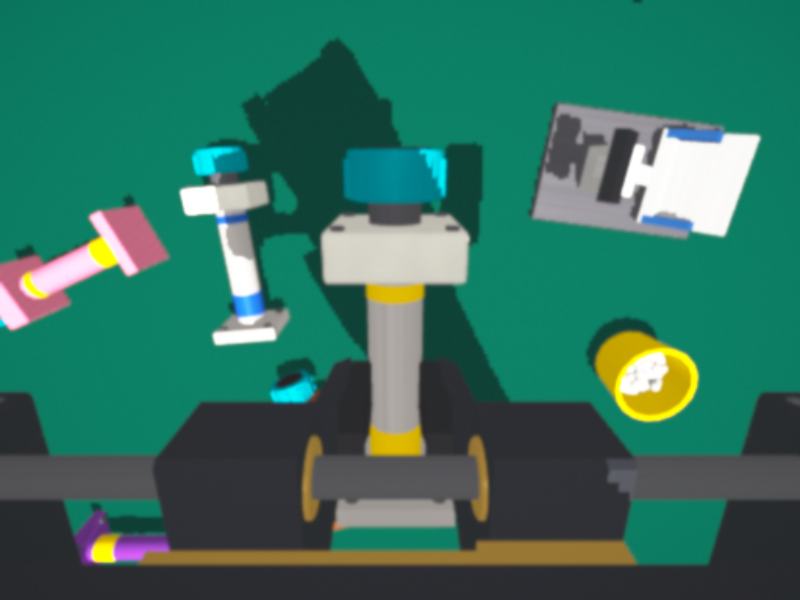

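```bash
python3 - <<'E'
from h import *
cp=cams.camera_params('wrist')
C=np.array([onz(cp,u/1.5625,v/1.5625,.008)[:2] for u,v in [(557,103),(531,217),(688,236),(722,127)]])
print(C); 
for i in range(4): d=C[(i+1)%4]-C[i]; print(np.linalg.norm(d),np.degrees(np.arctan2(d[1],d[0])))
print(C.mean(0))
# refine: minAreaRect from the network mask in top picture (before: plate z~.008)
im=snap('top'); ct=cams.camera_params('top')
m=models.masks_of('top','cradle')[0]['pixels'].astype(np.uint8)
v,u=np.nonzero(m); P=np.array([onz(ct,a,b,.008)[:2] for a,b in zip(u,v)],np.float32)*1000
print(cv2.minAreaRect(P))
print(models.place_of('top','cradle_nest')[0],models.place_of('top','cradle')[0])
E
```

```text
[[ 0.5864  0.0707]
 [ 0.51    0.0852]
 [ 0.4891 -0.0329]
 [ 0.5645 -0.0447]]
0.07780098155455162 169.23150199524613
0.11996743211344159 -100.04220126799333
0.07639288705222706 -8.88720381094868
0.11744992252487756 79.26634659082582
[0.5375 0.0196]
((423.9103088378906, -221.89244079589844), (79.87186431884766, 78.17119598388672), 79.7760238647461)
{'position': [0.5404, 0.0126, 0.0645], 'p': 0.78} {'position': [0.5423, 0.0154, 0.0008], 'p': 0.8}
```

```bash
python3 - <<'E'
from h import *
cp=cams.camera_params('wrist'); s=r.get_state(); T=R.from_quat(s['eef_rot'])
for v in (238,283,500,527):
    e,d=ray(cp,395/1.5625,v/1.5625)
    e=T.inv().apply(e-s['tool_pos']); d=T.inv().apply(d); p=e+d*(-.022-e[2])/d[2]; print(v,p)
N=np.array([.5375,.0085,.064]); x=np.array([np.cos(np.radians(79.8)),np.sin(np.radians(79.8)),0]); Rt=rot(79.8,45)
print(Rt.as_matrix())
n=-Rt.as_matrix()[:,2]
plan([.46,-.02,.30],rot(79.8,0)); plan(N+.13*n+[0,0,.03],Rt); print(N+.13*n+[0,0,.03])
E
```

```text
238 [ 0.0586  0.0002 -0.022 ]
283 [ 0.0448  0.0002 -0.022 ]
500 [-0.0373  0.0003 -0.022 ]
527 [-0.0498  0.0003 -0.022 ]
[[ 0.1252  0.9842  0.1252]
 [ 0.6959 -0.1771  0.6959]
 [ 0.7071  0.     -0.7071]]
trans [-0.0048  0.2094 -0.1192] turn [-0.0008  0.0037 -1.4509] deg 83.1
trans [ 0.0603  0.2675 -0.0052] turn [ 0.5669  0.6436 -1.3707] deg 92.6
[ 0.5212 -0.082   0.1859]
```

>>> jog_arm(turn=[[0,0,-0.1],[0,0,-0.25],[0,0,-0.4],[0,0,-0.55],[0,0,-0.7],[0,0,-0.85],[0,0,-1.0],[0,0,-1.15],[0,0,-1.3],[0,0,-1.45],[0,0,-1.45],[0,0,-1.45]], translation=[[0,0,-0.03],[0,0.02,-0.06],[0,0.04,-0.09],[0,0.07,-0.1],[0.01,0.1,-0.1],[0.02,0.14,-0.1],[0.03,0.18,-0.1],[0.03,0.22,-0.1],[0.03,0.24,-0.1],[0.03,0.24,-0.1],[0.03,0.24,-0.1],[0.03,0.24,-0.1]], grip=[1,1,1,1,1,1,1,1,1,1,1,1])

```text
clock: 12.7
tool_pos: [0.4933, -0.052, 0.2815]
eef_rot: [0.768, 0.64, -0.0, -0.0]
contact_force: [0.7, -0.0, -2.7]
opening: 0.197
finger_force: 23.9
```

```bash
python3 - <<'E'
from h import *
s=r.get_state(); print(s['q'],s['opening'])
plan([ 0.5212,-0.082,0.1859],rot(79.8,45))
plan([ 0.5212,-0.082,0.25],rot(79.8,45))
E
```

```text
[ 0.3132  0.4852 -0.4592  1.8772  0.2798  0.8436 -0.4689] 0.197405350786358
trans [-0.0245  0.0329  0.0956] turn [ 0.0001  0.7853 -0.0031] deg 45.0
trans [-0.0245  0.0329  0.0315] turn [ 0.0001  0.7853 -0.0031] deg 45.0
```

>>> jog_arm(turn=[[0,0.15,0],[0,0.3,0],[0,0.45,0],[0,0.6,0],[0,0.75,0],[0,0.785,-0.003],[0,0.785,-0.003],[0,0.785,-0.003]], translation=[[-0.005,0.006,0.006],[-0.01,0.012,0.012],[-0.015,0.018,0.018],[-0.02,0.024,0.024],[-0.0245,0.033,0.03],[-0.0245,0.033,0.0315],[-0.0245,0.033,0.0315],[-0.0245,0.033,0.0315]], grip=[1,1,1,1,1,1,1,1])

```text
clock: 13.7
tool_pos: [0.5218, -0.0802, 0.2519]
eef_rot: [0.707, 0.595, 0.293, -0.245]
contact_force: [-0.5, -0.0, -2.2]
opening: 0.2
finger_force: 24.0
```

```bash
python3 - <<'E'
from h import *
s=r.get_state(); print(s['q'],s['opening'])
im=snap('wrist'); cp=cams.camera_params('wrist')
for k in ['cradle_nest','cradle']:
    print(k,[(d['position'],round(d['p'],2)) for d in models.place_of('wrist',k)][:3])
cv2.imwrite('pics/w6.png',cv2.resize(im[:,:,::-1],(800,600)))
E
```

```text
[ 0.9852  0.8772 -0.9103  1.7835 -0.1738  0.8162  0.2209] 0.20028141347215186
cradle_nest []
cradle []
```

View pics/w6.png

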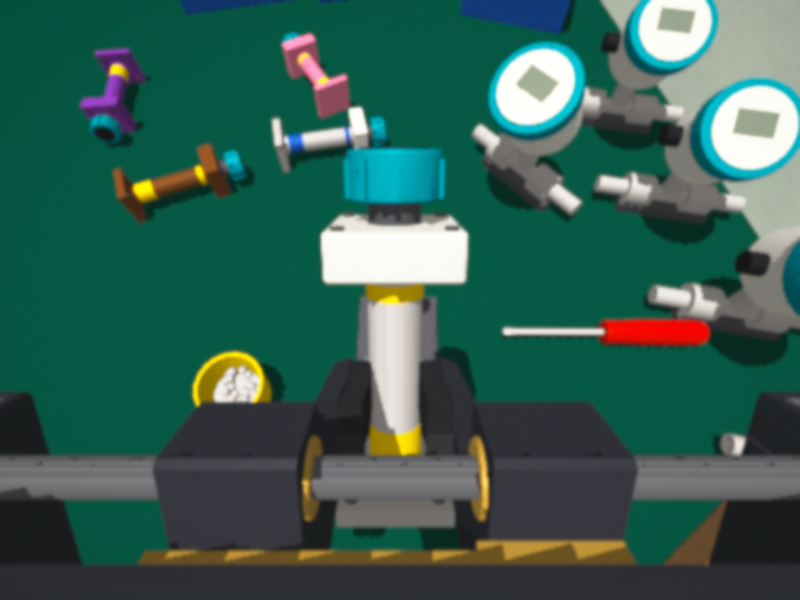

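```bash
python3 - <<'E'
from h import *
cp=cams.camera_params('wrist')
for yaw in (78.,79.8,81.5):
  a=np.radians(yaw); x=np.array([np.cos(a),np.sin(a),0]); y=np.array([-np.sin(a),np.cos(a),0]); O=np.array([.5385,.0185,.008])
  print(yaw,[np.round(np.array(proj(cp,O+.06*x+k*y))*1.5625,1) for k in (.04,-.04)],[np.round(np.array(proj(cp,O+.03*x+k*y))*1.5625,1) for k in (.04,-.04)])
im=cv2.imread('pics/w6.png'); 
for v in (305,320,335,350): print(v,[tuple(int(c) for c in im[v,u]) for u in (350,356,360,364,430,434,438,442,446)])
E
```

```text
78.0 [array([357.2, 294.4]), array([432.7, 297. ])] [array([355. , 320.3]), array([432.8, 323. ])]
79.8 [array([355.3, 295.4]), array([430.9, 295.9])] [array([354. , 321.4]), array([431.8, 321.9])]
81.5 [array([353.6, 296.4]), array([429.1, 295. ])] [array([353.1, 322.5]), array([430.9, 320.9])]
305 [(69, 90, 6), (70, 91, 10), (92, 96, 80), (110, 105, 108), (81, 79, 80), (101, 98, 97), (67, 86, 20), (69, 90, 5), (69, 91, 6)]
320 [(68, 91, 5), (69, 89, 17), (102, 100, 96), (112, 107, 110), (108, 103, 107), (103, 102, 100), (70, 88, 24), (69, 90, 5), (69, 90, 6)]
335 [(68, 90, 6), (76, 92, 36), (106, 103, 102), (112, 107, 110), (107, 104, 107), (102, 100, 99), (70, 86, 32), (68, 90, 5), (68, 90, 6)]
350 [(69, 91, 7), (80, 92, 50), (110, 106, 108), (111, 108, 109), (109, 105, 108), (98, 94, 96), (56, 64, 37), (36, 46, 8), (34, 44, 9)]
```

```bash
python3 - <<'E'
from h import *
im=cv2.imread('pics/w6.png')
for u in (361,364,432): print(u,[(v,int(im[v,u,2])) for v in range(284,306)])
O=np.array([.5427,.0185,0]);Rt=rot(79.8,45);n=-Rt.as_matrix()[:,2]; a=np.radians(79.8)
N=np.array([.541,.0095,.064]); ax=Rt.as_matrix()[:,0]
for d in (.10,.03,.004): plan(N+d*n+.004*ax,Rt)
plan(N+.0*n,Rt)
E
```

```text
361 [(284, 107), (285, 66), (286, 34), (287, 18), (288, 8), (289, 7), (290, 7), (291, 8), (292, 11), (293, 18), (294, 28), (295, 45), (296, 62), (297, 76), (298, 84), (299, 89), (300, 89), (301, 90), (302, 91), (303, 92), (304, 93), (305, 95)]
364 [(284, 120), (285, 87), (286, 66), (287, 58), (288, 54), (289, 55), (290, 55), (291, 55), (292, 56), (293, 58), (294, 61), (295, 73), (296, 86), (297, 98), (298, 104), (299, 107), (300, 108), (301, 108), (302, 108), (303, 108), (304, 108), (305, 108)]
432 [(284, 104), (285, 63), (286, 31), (287, 16), (288, 7), (289, 8), (290, 6), (291, 4), (292, 8), (293, 14), (294, 22), (295, 40), (296, 59), (297, 77), (298, 90), (299, 99), (300, 103), (301, 103), (302, 102), (303, 100), (304, 99), (305, 99)]
trans [-0.0631  0.0026  0.0982] turn [-0.0012  0.0025  0.0054] deg 0.3
trans [-0.0629  0.0027  0.1682] turn [-0.0012  0.0025  0.0054] deg 0.3
trans [-0.0629  0.0027  0.1942] turn [-0.0012  0.0025  0.0054] deg 0.3
trans [-0.0669  0.0027  0.1982] turn [-0.0012  0.0025  0.0054] deg 0.3
```

>>> jog_arm(turn=[[0,0.002,0.005],[0,0.002,0.005],[0,0.002,0.005],[0,0.002,0.005],[0,0.002,0.005],[0,0.002,0.005],[0,0.002,0.005],[0,0.002,0.005]], translation=[[-0.03,0.0015,0.03],[-0.059,0.0027,0.07],[-0.059,0.0027,0.12],[-0.059,0.0027,0.155],[-0.059,0.0027,0.175],[-0.059,0.0027,0.188],[-0.059,0.0027,0.192],[-0.059,0.0027,0.192]], grip=[1,1,1,1,1,1,1,1])

```text
clock: 14.85
tool_pos: [0.5414, 0.0092, 0.0733]
eef_rot: [0.71, 0.591, 0.294, -0.246]
contact_force: [0.2, -0.2, -2.2]
opening: 0.193
finger_force: 24.0
```

```bash
python3 - <<'E'
from h import *
s=r.get_state(); print(s['q'],s['opening'],s['contact_force'],s['finger_force'])
im=snap('side'); cp=cams.camera_params('side'); u,v=map(int,proj(cp,[.541,.0,.08]))
c=im[v-60:v+50,u-65:u+65,::-1]; cv2.imwrite('pics/s1.png',cv2.resize(c,None,fx=5,fy=5,interpolation=cv2.INTER_CUBIC)); 
E
```

```text
[ 0.79    1.1581 -0.8207  1.9095 -0.1107  0.3789  0.2523] 0.19263239137550417 [ 0.174  -0.1897 -2.2178] 23.970192074775696
```

View pics/s1.png

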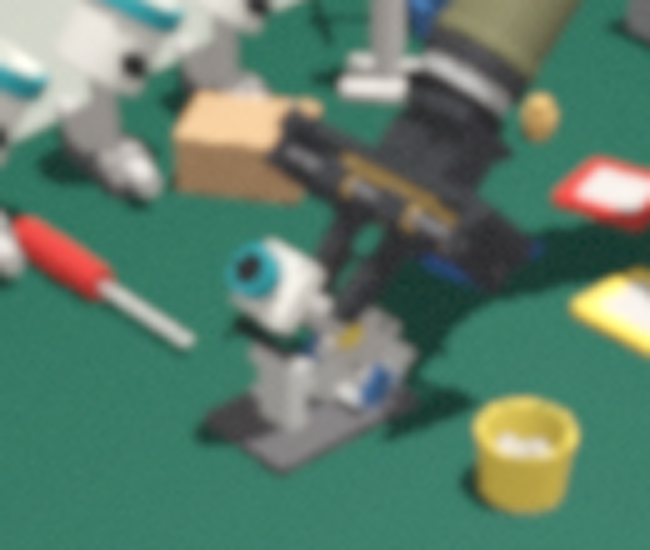

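>>> jog_arm(turn=[[0,0,0],[0,0,0],[0,0,0],[0,0,0]], translation=[[0,0,0.003],[0,0,0.005],[-0.003,0,0.006],[-0.003,0,0.006]], grip=[1,1,1,1])

```text
clock: 15.4
tool_pos: [0.5413, 0.0114, 0.0663]
eef_rot: [0.71, 0.591, 0.293, -0.247]
contact_force: [0.4, -1.0, -2.8]
opening: 0.198
finger_force: 24.0
```

>>> jog_arm(turn=[[0,0,0],[0,0,0],[0,0,0],[0,0,0]], translation=[[0,0,0.001],[-0.001,0,0.002],[-0.003,0,0.002],[-0.003,0,0.002]], grip=[1,1,1,1])

```text
clock: 15.9
tool_pos: [0.5416, 0.0116, 0.0652]
eef_rot: [0.709, 0.592, 0.295, -0.247]
contact_force: [-2.3, -5.4, 9.6]
opening: 0.197
finger_force: 25.6
```

>>> jog_arm(turn=[[0,0,0],[0,0,0],[0,0,0],[0,0,0],[0,0,0],[0,0,0]], translation=[[0,0,-0.001],[0,0,-0.001],[0,0,-0.001],[0,0,-0.001],[0,0,-0.001],[0,0,-0.001]], grip=[0.6,0.6,0.6,0.6,0.6,0.6])

```text
clock: 16.65
tool_pos: [0.5411, 0.0104, 0.0638]
eef_rot: [0.709, 0.591, 0.294, -0.247]
contact_force: [0.6, -1.0, 0.4]
opening: 0.399
finger_force: 0.0
```

```bash
python3 - <<'E'
from h import *
s=r.get_state(); print(s['tool_pos'],s['opening'],s['contact_force'])
im=snap('wrist'); cp=cams.camera_params('wrist'); T=R.from_quat(s['eef_rot'])
for q in range(4):pass
g=im.astype(int)
# scan column 252 for edges of block (head) and foot
col=g[130:345,248:257].mean(1); print([(130+i,*c.astype(int)) for i,c in enumerate(col)][::3])
e0=T.inv().apply(cp['eye']-s['tool_pos'])
for v in (152,181,320,337):
    e,d=ray(cp,252.8,v); d=T.inv().apply(d); print(v,e0+d*(-.022-e0[2])/d[2])
cv2.imwrite('pics/w7.png',im[:,:,::-1])
E
```

```text
[0.5411 0.0104 0.0638] 0.399438962175963 [ 0.5597 -0.9647  0.4083]
[(130, np.int64(0), np.int64(203), np.int64(220)), (133, np.int64(27), np.int64(116), np.int64(127)), (136, np.int64(62), np.int64(60), np.int64(64)), (139, np.int64(72), np.int64(70), np.int64(74)), (142, np.int64(96), np.int64(93), np.int64(98)), (145, np.int64(116), np.int64(113), np.int64(118)), (148, np.int64(237), np.int64(235), np.int64(227)), (151, np.int64(253), np.int64(253), np.int64(250)), (154, np.int64(255), np.int64(255), np.int64(255)), (157, np.int64(255), np.int64(255), np.int64(254)), (160, np.int64(255), np.int64(255), np.int64(254)), (163, np.int64(255), np.int64(255), np.int64(254)), (166, np.int64(255), np.int64(255), np.int64(254)), (169, np.int64(255), np.int64(255), np.int64(254)), (172, np.int64(255), np.int64(255), np.int64(254)), (175, np.int64(255), np.int64(255), np.int64(254)), (178, np.int64(255), np.int64(255), np.int64(254)), (181, np.int64(255), np.int64(254), np.int64(253)), (184, np.int64(221), np.int64(218), np.int64(204)), (187, np.int64(182), np.int64(152), np.int64(20)), (190,
[... 2106 characters left out ...]
4(145)), (313, np.int64(135), np.int64(134), np.int64(138)), (316, np.int64(125), np.int64(125), np.int64(128)), (319, np.int64(116), np.int64(114), np.int64(115)), (322, np.int64(126), np.int64(121), np.int64(118)), (325, np.int64(126), np.int64(123), np.int64(118)), (328, np.int64(128), np.int64(125), np.int64(121)), (331, np.int64(134), np.int64(131), np.int64(127)), (334, np.int64(134), np.int64(131), np.int64(126)), (337, np.int64(134), np.int64(131), np.int64(127)), (340, np.int64(141), np.int64(140), np.int64(136)), (343, np.int64(136), np.int64(137), np.int64(133))]
152 [ 0.0583  0.0002 -0.022 ]
181 [ 0.0444  0.0003 -0.022 ]
320 [-0.0379  0.0004 -0.022 ]
337 [-0.0502  0.0004 -0.022 ]
```

```bash
python3 - <<'E'
from h import *
plan([.54,.03,.34],rot(79.8,0))
plan([.5616,.125,.20],rot(79.8,-45))
E
```

```text
trans [ 0.2091 -0.0052 -0.1815] turn [-0.0016 -0.7869 -0.0026] deg 45.1
trans [ 0.1787 -0.0006 -0.0137] turn [-0.0027 -1.5723 -0.0019] deg 90.1
```

>>> jog_arm(turn=[[0,0,0],[0,0,0],[0,0,0],[0,0,0],[0,0,0],[0,0,0]], translation=[[0,0,-0.01],[0,0,-0.03],[0,0,-0.06],[0,0,-0.1],[0,0,-0.14],[0,0,-0.14]], grip=[0.4,0.4,0.2,0.1,0,0])

```text
clock: 17.45
tool_pos: [0.5248, -0.0904, 0.164]
eef_rot: [0.711, 0.591, 0.294, -0.244]
contact_force: [0.1, -0.3, -0.1]
opening: 0.997
finger_force: 0.0
```

```bash
python3 - <<'E'
from h import *
plan([.53,-.03,.36],rot(79.8,0))
plan([.5616,.125,.24],rot(79.8,-45))
im=snap('wrist')
for k in ['stem_yellow_mid']:
    print(k,[(d['position'],round(d['p'],2)) for d in models.place_of('wrist',k)][:4])
im=snap('side'); print([(d['position'],round(d['p'],2)) for d in models.place_of('side','stem_yellow_mid')][:6])
E
```

```text
trans [ 0.1811 -0.0057 -0.0962] turn [ 0.004  -0.7841 -0.0058] deg 44.9
trans [ 0.2083 -0.0033  0.1005] turn [ 0.0016 -1.5695 -0.0074] deg 89.9
stem_yellow_mid [([0.5365, 0.0117, 0.0617], 0.7), ([0.499, 0.4211, 0.019], 0.68), ([0.2323, 0.4448, 0.019], 0.62)]
[([0.5012, 0.4231, 0.0234], 0.95), ([0.5435, 0.0109, 0.0628], 0.92), ([0.314, 0.262, 0.0198], 0.79), ([0.2299, 0.4487, 0.0196], 0.56)]
```

>>> jog_arm(turn=[[0,-0.1,0],[0,-0.25,0],[0,-0.42,0],[0,-0.6,0],[0,-0.78,0],[0,-0.95,0],[0,-1.12,0],[0,-1.28,0],[0,-1.42,0],[0,-1.55,-0.005],[0,-1.57,-0.007],[0,-1.57,-0.007]], translation=[[0.03,0,-0.03],[0.07,0,-0.06],[0.11,-0.002,-0.08],[0.15,-0.004,-0.095],[0.18,-0.005,-0.095],[0.205,-0.005,-0.06],[0.215,-0.005,-0.02],[0.215,-0.004,0.03],[0.21,-0.003,0.07],[0.208,-0.003,0.1],[0.208,-0.003,0.1],[0.208,-0.003,0.1]], grip=[0,0,0,0,0,0,0,0,0,0,0,0])

```text
clock: 19.15
tool_pos: [0.5594, 0.1274, 0.239]
eef_rot: [0.707, 0.595, -0.293, 0.245]
contact_force: [-0.3, -0.6, 1.1]
opening: 1.002
finger_force: 0.0
```

```bash
python3 - <<'E'
from h import *
s=r.get_state(); print(s['q'])
im=snap('wrist','w8.png')
print([(d['position'],round(d['p'],2)) for d in models.place_of('wrist','stem_yellow_mid')][:4],[(d['position'],round(d['p'],2)) for d in models.find_in('wrist','cap_yellow')][:4])
Rt=rot(79.8,-45); ax=-Rt.as_matrix()[:,2]; N=np.array([.541,.0095,.0627])
for d in (.12,.052): plan(N+d*ax,Rt)
E
```

```text
[-0.4976  0.8966 -0.2131  1.399   0.6416  1.5524 -1.1054]
[] [([0.5524, 0.0645, 0.1238], 0.68)]
trans [0.0425 0.0014 0.0897] turn [ 0.0015 -0.0036  0.0011] deg 0.2
trans [0.0423 0.0013 0.1577] turn [ 0.0015 -0.0036  0.0011] deg 0.2
```

View pics/w8.png

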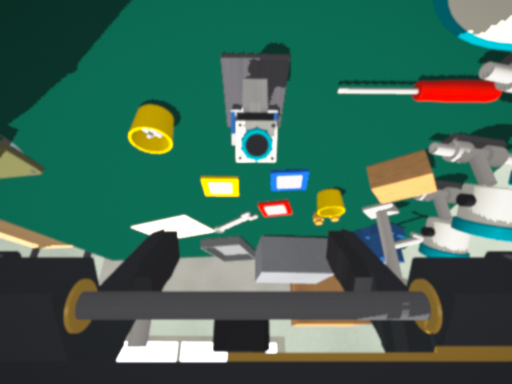

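```bash
python3 - <<'E'
from h import *
cp=cams.camera_params('wrist'); im=cv2.cvtColor(cv2.imread('pics/w8.png'),cv2.COLOR_BGR2HSV)
m=cv2.inRange(im[110:170,225:290],(85,150,100),(100,255,255)); v,u=np.nonzero(m); print('teal',225+u.min(),225+u.max(),110+v.min(),110+v.max())
Rt=rot(79.8,-45).as_matrix(); ax=-Rt[:,2]; N=np.array([.541,.0095,.0627]); c=N+.086*ax
for a in (-.016,.016): print(proj(cp,c+a*Rt[:,1]),proj(cp,c+a*Rt[:,0]))
E
```

```text
teal 230 289 128 169
(np.float64(237.20060940674415), np.float64(142.4434933442273)) (np.float64(253.46471567486137), np.float64(158.5496369911075))
(np.float64(269.78434503458936), np.float64(142.4573116396494)) (np.float64(253.52722621785978), np.float64(125.75571451150579))
```

```bash
python3 - <<'E'
from h import *
cp=cams.camera_params('wrist'); im=cv2.imread('pics/w8.png').astype(int)
for yaw in (76.,78.,79.8):
  a=np.radians(yaw); x=np.array([np.cos(a),np.sin(a),0]); y=np.array([-np.sin(a),np.cos(a),0]); O=np.array([.5427,.0185,.008])
  print(yaw,[np.round(proj(cp,O+i*x+k*y),1) for i in(-.06,0,.06) for k in (.04,-.04)])
for v in (60,70,80,90,100): 
  g=im[v,205:305]; nz=np.nonzero(g[:,1]-g[:,2]<25)[0]+205; print(v,nz.min(),nz.max())
for u in (225,235,250,265,280,286):
  g=im[45:75,u]; print(u,45+np.nonzero(g[:,1]-g[:,2]<25)[0].min())
E
```

```text
76.0 [array([224.1, 124.9]), array([276.2, 127.3]), array([223.1,  94.8]), array([282.6,  97.9]), array([221.7,  54.4]), array([291.3,  58.6])]
78.0 [array([225.5, 125.6]), array([277.7, 126.7]), array([223.1,  95.6]), array([282.8,  97.1]), array([219.9,  55.4]), array([289.7,  57.5])]
79.8 [array([226.8, 126.1]), array([279. , 126.2]), array([223.2,  96.3]), array([282.9,  96.4]), array([218.4,  56.4]), array([288.2,  56.5])]
60 221 289
70 222 288
80 223 286
90 224 285
100 225 283
225 54
235 54
250 54
265 53
280 54
286 54
```

>>> jog_arm(turn=[[0,-0.003,0],[0,-0.003,0],[0,-0.003,0],[0,-0.003,0],[0,-0.003,0],[0,-0.003,0],[0,-0.003,0],[0,-0.003,0],[0,-0.003,0],[0,-0.003,0],[0,-0.003,0],[0,-0.003,0],[0,-0.003,0],[0,-0.003,0]], translation=[[0.041,0.003,0.02],[0.041,0.003,0.06],[0.041,0.003,0.1],[0.041,0.003,0.13],[0.041,0.003,0.15],[0.041,0.003,0.158],[0.041,0.003,0.158],[0.041,0.003,0.158],[0.041,0.003,0.158],[0.041,0.003,0.158],[0.041,0.003,0.158],[0.041,0.003,0.158],[0.041,0.003,0.158],[0.041,0.003,0.158]], grip=[0,0,0,0,0,0,0,1,1,1,1,1,1,1], force=20)

```text
clock: 21.05
tool_pos: [0.5483, 0.0459, 0.0985]
eef_rot: [0.707, 0.595, -0.294, 0.246]
contact_force: [-0.1, 0.7, 0.3]
opening: 0.495
finger_force: 20.0
```

>>> jog_arm(turn=[[0,0,0],[0,0,0],[0,0,0],[0,0,0],[0,0,0],[0,0,0],[0,0.15,0],[0,0.3,0],[0,0.45,0],[0,0.6,0],[0,0.75,0],[0,0.785,0],[0,0.785,0]], translation=[[0,0,0],[0,0,0],[-0.01,0,-0.01],[-0.03,0,-0.03],[-0.06,0,-0.06],[-0.1,0,-0.1],[-0.12,0,-0.12],[-0.12,0,-0.12],[-0.12,0,-0.12],[-0.12,0,-0.12],[-0.12,0,-0.12],[-0.12,0,-0.12],[-0.12,0,-0.12]], grip=[1,1,1,1,1,1,1,1,1,1,1,1,1], force=35)

```text
clock: 22.68
tool_pos: [0.548, 0.0454, 0.2681]
eef_rot: [0.766, 0.643, -0.002, -0.0]
contact_force: [-1.0, 0.8, -2.5]
opening: 0.493
finger_force: 35.0
```

```bash
python3 - <<'E'
from h import *
s=r.get_state(); print(s['q'],s['eef_rot'])
for n in ['top','side']:
    im=snap(n); cp=cams.camera_params(n)
    for k in ['pad_yellow','pad_blue','stem_yellow_mid']:
        d=models.place_of(n,k); print(n,k,[(q['position'],round(q['p'],2)) for q in d][:3])
    # yellow/blue pads: inner steel square via own segmentation around pad
    for nm,c in (('y',[.425,-.222]),('b',[.578,-.22])):
        u,v=map(int,proj(cp,[*c,.008])); w=im[v-30:v+30,u-35:u+35]; hs=cv2.cvtColor(w,cv2.COLOR_RGB2HSV)
        m=cv2.inRange(hs,(22,150,90),(36,255,255)) if nm=='y' else cv2.inRange(hs,(100,130,60),(125,255,255))
        cs,_=cv2.findContours(m,cv2.RETR_EXTERNAL,cv2.CHAIN_APPROX_NONE); cc=max(cs,key=cv2.contourArea)[:,0]
        P=np.array([onz(cp,a+u-35,b+v-30,.008)[:2] for a,b in cc],np.float32)*1000; print(n,nm,cv2.minAreaRect(P))
E
```

```text
[ 0.1376  0.5838 -0.5025  1.7414  0.3442  0.9095 -0.6843] [ 0.7659  0.643  -0.0022 -0.0005]
top pad_yellow []
top pad_blue [([0.5769, -0.2208, -0.0006], 0.64)]
top stem_yellow_mid [([0.2241, 0.4464, 0.0239], 0.8), ([0.5021, 0.4217, 0.0217], 0.61), ([0.3079, 0.2652, 0.0212], 0.59)]Traceback (most recent call last):
  File "<stdin>", line 11, in <module>
ValueError: max() iterable argument is empty
```

```bash
python3 - <<'E'
from h import *
for n in ['top','side']:
    im=cv2.imread(f'pics/{n}0.png')[:,:,::-1].copy(); cp=cams.camera_params(n)
    for nm,c in (('y',[.425,-.222]),('b',[.578,-.22])):
        u,v=map(int,proj(cp,[*c,.008])); w=im[v-30:v+30,u-35:u+35]; hs=cv2.cvtColor(w,cv2.COLOR_RGB2HSV)
        m=cv2.inRange(hs,(22,150,90),(36,255,255)) if nm=='y' else cv2.inRange(hs,(100,130,60),(125,255,255))
        cs,_=cv2.findContours(m,cv2.RETR_EXTERNAL,cv2.CHAIN_APPROX_NONE); cc=max(cs,key=cv2.contourArea)[:,0]
        P=np.array([onz(cp,a+u-35,b+v-30,.008)[:2] for a,b in cc],np.float32)*1000; print(n,nm,cv2.minAreaRect(P))
plan([.36,-.22,.268],rot(79.8)); plan([.425,-.222,.268],rot(79.8))
E
```

```text
top y ((426.3537292480469, -221.2252655029297), (77.80597686767578, 74.7933120727539), 79.3194351196289)
top b ((573.4049682617188, -218.67974853515625), (76.93614196777344, 76.80330657958984), 84.84007263183594)
side y ((415.2054443359375, -54.893795013427734), (50.05122756958008, 33.33503723144531), 17.350709915161133)
side b ((575.1141357421875, -223.8131866455078), (89.38676452636719, 87.67997741699219), 84.31439971923828)
trans [-0.2959 -0.1403  0.0008] turn [-0.003   0.0013  0.0079] deg 0.5
trans [-0.2868 -0.0759  0.0006] turn [-0.003   0.0013  0.0079] deg 0.5
```

>>> jog_arm(turn=[[0,0,0],[0,0,0],[0,0,0.003],[-0.003,0,0.007],[-0.003,0,0.007],[-0.003,0,0.007],[-0.003,0,0.007],[-0.003,0,0.007]], translation=[[-0.03,0,0],[-0.09,0.01,0],[-0.15,0.018,0],[-0.21,0.027,0],[-0.27,0.035,0],[-0.303,0.036,0],[-0.303,0.036,0],[-0.303,0.036,0]], grip=[1,1,1,1,1,1,1,1])

```text
clock: 23.88
tool_pos: [0.5325, -0.2565, 0.2682]
eef_rot: [0.767, 0.642, 0.0, -0.0]
contact_force: [-0.4, 0.8, -3.2]
opening: 0.493
finger_force: 35.0
```

```bash
python3 - <<'E'
from h import *
s=r.get_state(); print(s['q'],s['eef_rot'])
im=snap('wrist','w9.png'); cp=cams.camera_params('wrist')
for k in ['pad_yellow','pad_blue']:
    print(k,[(q['position'],round(q['p'],2)) for q in models.place_of('wrist',k)][:3])
hs=cv2.cvtColor(im,cv2.COLOR_RGB2HSV)
for nm,lo,hi in (('y',(22,150,90),(36,255,255)),('b',(104,130,60),(125,255,255))):
    m=cv2.inRange(hs,lo,hi); cs,_=cv2.findContours(m,cv2.RETR_EXTERNAL,cv2.CHAIN_APPROX_NONE)
    for cc in cs:
        if cv2.contourArea(cc)<300: continue
        cc=cc[:,0]; P=np.array([onz(cp,a,b,.008)[:2] for a,b in cc],np.float32)*1000; print(nm,cv2.minAreaRect(P), cc.min(0),cc.max(0))
E
```

```text
[ 0.6643  0.6404 -0.512   1.6231  0.3614  0.9735 -0.1461] [ 0.767   0.6416  0.0002 -0.    ]
pad_yellow [([0.4307, -0.2246, 0.0036], 0.56)]
pad_blue []
y ((670.4136352539062, -317.698486328125), (66.78627014160156, 78.80653381347656), 37.7757453918457) [324 159] [371 204]
y ((427.4866638183594, -224.6107177734375), (78.8771743774414, 79.13330841064453), 78.849365234375) [150 122] [206 175]
b ((848.4717407226562, -659.857177734375), (79.89714813232422, 23.794391632080078), 82.07372283935547) [447 320] [464 353]
b ((575.091796875, -221.66668701171875), (76.89000701904297, 76.134033203125), 84.8748779296875) [249 100] [303 157]
```

View pics/w9.png

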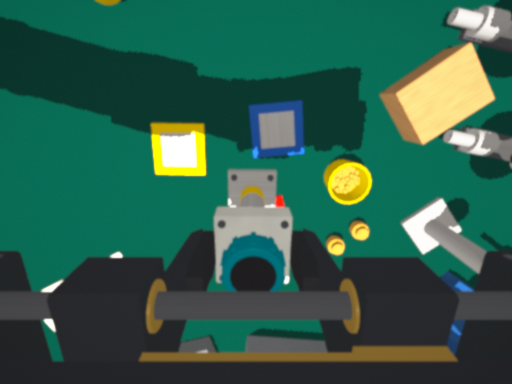

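```bash
python3 - <<'E'
from h import *
def inner(im,cp,c,n):
    u,v=map(int,proj(cp,[*c,.008])); w=im[v-32:v+32,u-35:u+35]; hs=cv2.cvtColor(w,cv2.COLOR_BGR2HSV)
    m=((hs[...,1]<60)&(hs[...,2]>100)).astype(np.uint8); k,l,st,ce=cv2.connectedComponentsWithStats(m)
    i=l[32,35]; cs,_=cv2.findContours((l==i).astype(np.uint8),cv2.RETR_EXTERNAL,cv2.CHAIN_APPROX_NONE)
    P=np.array([onz(cp,a+u-35,b+v-32,.008)[:2] for a,b in cs[0][:,0]],np.float32)*1000
    print(n,cv2.minAreaRect(P), st[i])
for n in ('top','wrist'):
    im=cv2.imread('pics/top0.png' if n=='top' else 'pics/w9.png'); cp=cams.camera_params(n)
    for c in ([.426,-.222],[.575,-.22]): inner(im,cp,c,n)
# foot bottom in hand: look where stem axis is in tool frame (foot head-side face centre) 
s=r.get_state();cp=cams.camera_params('wrist');T=R.from_quat(s['eef_rot']);e0=T.inv().apply(cp['eye']-s['tool_pos'])
for (u,v,z) in ((229,170,.094),(277,170,.094),(215,209,-.008),(291,209,-.008)):
    d=T.inv().apply(ray(cp,u,v)[1]); print(e0+d*(z-e0[2])/d[2])
for p in ([.4255,-.2225,.268],[.4255,-.2225,.15],[.4255,-.2225,.112]): plan(p,rot(79.6))
E
```

```text
top ((425.4612121582031, -222.01902770996094), (49.79302215576172, 49.53057861328125), 78.99153137207031) [ 26  24  19  19 252]
top ((573.8532104492188, -219.05226135253906), (49.73236083984375, 49.36787796020508), 84.26657104492188) [ 27  25  17  17 242]
wrist ((426.6933898925781, -225.53128051757812), (49.195648193359375, 51.044952392578125), 79.88683319091797) [  19   18   36   34 1128]
wrist ((575.0394897460938, -222.15518188476562), (49.83353805541992, 49.56284713745117), 85.09770965576172) [  18   15   36   38 1194]
[ 0.0217 -0.0208  0.094 ]
[0.0217 0.0225 0.094 ]
[ 0.0246 -0.0203 -0.008 ]
[ 0.0246  0.0213 -0.008 ]
trans [ 0.0147 -0.1113  0.0004] turn [0.0007 0.0003 0.0047] deg 0.3
trans [ 0.0147 -0.1113  0.1184] turn [0.0007 0.0003 0.0047] deg 0.3
trans [ 0.0147 -0.1114  0.1564] turn [0.0007 0.0003 0.0047] deg 0.3
```

>>> jog_arm(turn=[[0,0,0.005],[0,0,0.005],[0,0,0.005],[0,0,0.005],[0,0,0.005],[0,0,0.005],[0,0,0.005],[0,0,0.005],[0,0,0.005]], translation=[[0.007,-0.04,0],[0.0138,-0.09,0],[0.0138,-0.1106,0.03],[0.0138,-0.1106,0.08],[0.0138,-0.1106,0.12],[0.0138,-0.1106,0.14],[0.0138,-0.1106,0.15],[0.0138,-0.1106,0.153],[0.0138,-0.1106,0.153]], grip=[1,1,1,1,1,1,1,1,1])

```text
clock: 25.15
tool_pos: [0.4261, -0.2255, 0.1159]
eef_rot: [0.769, 0.639, 0.0, 0.001]
contact_force: [0.7, 0.5, -3.0]
opening: 0.493
finger_force: 35.0
```

>>> jog_arm(turn=[[0,0,0],[0,0,0],[0,0,0],[0,0,0],[0,0,0]], translation=[[0,0,0.001],[0,0,0.002],[0,0,0.003],[0,0,0.004],[0,0,0.004]], grip=[1,1,1,1,1])

```text
clock: 25.78
tool_pos: [0.4254, -0.2255, 0.1112]
eef_rot: [0.77, 0.639, -0.0, 0.0]
contact_force: [-0.1, -0.0, -2.2]
opening: 0.489
finger_force: 35.0
```

>>> jog_arm(turn=[[0,0,0],[0,0,0],[0,0,0],[0,0,0],[0,0,0]], translation=[[0.0015,0.0005,0],[0.0015,0.0005,0.001],[0.0015,0.0005,0.002],[0.0015,0.0005,0.003],[0.0015,0.0005,0.003]], grip=[1,1,1,1,1])

```text
clock: 26.4
tool_pos: [0.4263, -0.2241, 0.1096]
eef_rot: [0.769, 0.639, -0.0, 0.001]
contact_force: [-3.5, 1.5, 13.2]
opening: 0.488
finger_force: 35.0
```

>>> jog_arm(turn=[[0,0,0],[0,0,0],[0,0,0],[0,0,0],[0,0,0],[0,0,0],[0,0,0],[0,0,0],[0,0,0],[0,0,0]], translation=[[0,0,-0.001],[0,0,-0.001],[0,0,-0.001],[0,0,-0.001],[0,0,-0.001],[0,0,-0.03],[0,0,-0.06],[0,0,-0.1],[-0.03,0,-0.14],[-0.04,0,-0.14]], grip=[0.2,0.2,0.2,0.2,0.2,0.2,0.2,0.2,0.5,1])

```text
clock: 27.65
tool_pos: [0.4199, -0.2657, 0.2507]
eef_rot: [0.77, 0.637, 0.001, 0.003]
contact_force: [1.0, -0.5, -0.0]
opening: 0.6
finger_force: 0.0
```

```bash
python3 - <<'E'
from h import *
s=r.get_state(); print(s['tool_pos'],s['eef_rot'],s['opening'])
im=snap('wrist','w10.png'); cp=cams.camera_params('wrist')
for k in ['stem_yellow_mid','pad_yellow']:
    print(k,[(q['position'],round(q['p'],2)) for q in models.place_of('wrist',k)][:3])
print('cap',[(q['position'],round(q['p'],2)) for q in models.find_in('wrist','cap_yellow')][:3])
print(proj(cp,[.426,-.2235,.144]),proj(cp,[.426,-.2235,.118]))
E
```

```text
[ 0.4199 -0.2657  0.2507] [0.7705 0.6375 0.0006 0.0035] 0.599552077683712
stem_yellow_mid []
pad_yellow []
cap [([0.4248, -0.223, 0.1423], 0.69)]
(np.float64(251.12165740520857), np.float64(143.808808701435)) (np.float64(251.14751887353162), np.float64(139.92675452513586))
```

View pics/w10.png

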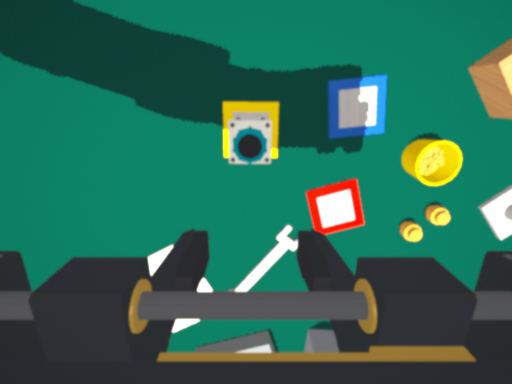

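>>> jog_arm(turn=[[0,0,0],[0,0,0],[0,0,0],[0,0,0],[0,0,0],[0,0,0],[0,0,0],[0,0,0],[0,0,0]], translation=[[0.02,-0.001,0],[0.0415,-0.0022,0],[0.0415,-0.0022,0],[0.0415,-0.0022,0],[0.0415,-0.0022,0.02],[0.0415,-0.0022,0.05],[0.0415,-0.0022,0.07],[0.0415,-0.0022,0.08],[0.0415,-0.0022,0.08]], grip=[1,1,1,1,1,1,1,1,1], force=20)

```text
clock: 28.98
tool_pos: [0.424, -0.2226, 0.1678]
eef_rot: [0.77, 0.638, -0.001, 0.0]
contact_force: [0.9, -0.4, -0.0]
opening: 0.007
finger_force: 0.0
```

>>> jog_arm(turn=[[0,0,0],[0,0,0],[0,0,0],[0,0,0],[0,0,0],[0,0,0],[0,0,0],[0,0,0]], translation=[[0,0,0.004],[0,0,0.007],[0,0,0.01],[0,0,0.012],[0,0,0.014],[0,0,0.016],[0,0,0.017],[0,0,0.017]], grip=[1,1,1,1,1,1,1,1])

```text
clock: 29.98
tool_pos: [0.4243, -0.2222, 0.1512]
eef_rot: [0.77, 0.639, -0.0, 0.001]
contact_force: [0.3, -0.1, 0.7]
opening: 0.005
finger_force: 0.0
```

>>> jog_arm(turn=[[0,0,0],[0,0,0],[0,0,0],[0,0,0]], translation=[[0,0,0.001],[0,0,0.002],[0,0,0.003],[0,0,0.003]], grip=[1,1,1,1])

```text
clock: 30.48
tool_pos: [0.4243, -0.2222, 0.1482]
eef_rot: [0.77, 0.639, -0.0, 0.001]
contact_force: [0.2, -0.3, 0.2]
opening: 0.006
finger_force: 0.0
```

```bash
python3 - <<'E'
from h import *
s=r.get_state(); print(s['contact_force'],s['tool_pos'])
im=snap('side'); cp=cams.camera_params('side'); u,v=map(int,proj(cp,[.425,-.22,.12]))
c=im[v-50:v+50,u-60:u+60,::-1]; cv2.imwrite('pics/s2.png',cv2.resize(c,None,fx=5,fy=5,interpolation=cv2.INTER_CUBIC)); 
E
```

```text
[ 0.2156 -0.2525  0.2077] [ 0.4243 -0.2222  0.1482]
```

View pics/s2.png

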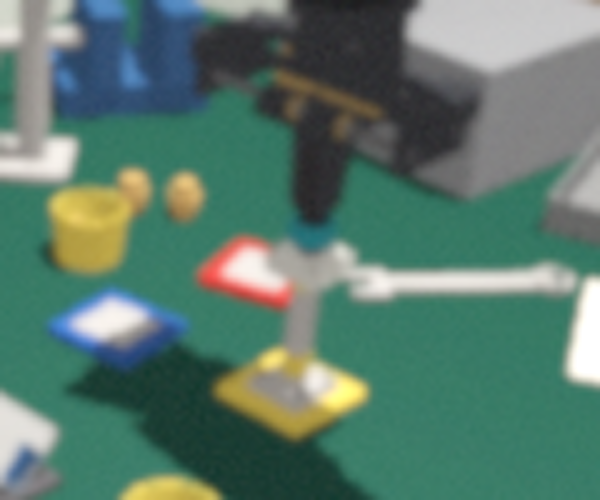

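```bash
python3 - <<'E'
from h import *
cp=cams.camera_params('side'); u,v=map(int,proj(cp,[.425,-.22,.12]))
for z in (.193,.1482,.144,.136,.1292,.118,.102,.016):
    a,b=proj(cp,[.4243,-.2222,z]); print(z,(a-u+60)*5,(b-v+50)*5)
E
```

```text
0.193 317.2059046905858 154.14586205454455
0.1482 309.76352995329336 215.0906605176607
0.144 309.08151919930845 220.6755725139648
0.136 307.78970793025564 231.25407470229135
0.1292 306.6990863205257 240.18505662012785
0.118 304.9174524432752 254.77466295102246
0.102 302.4034742049926 275.3613577199741
0.016 289.48906722224734 381.1160339646723
```

>>> jog_arm(turn=[[0,0,0],[0,0,0],[0,0,0],[0,0,0]], translation=[[0,0,0.001],[0,0,0.002],[0,0,0.003],[0,0,0.004]], grip=[1,1,1,1])

```text
clock: 31.02
tool_pos: [0.4243, -0.2222, 0.1442]
eef_rot: [0.77, 0.639, -0.0, 0.001]
contact_force: [-0.5, 1.1, 0.4]
opening: 0.004
finger_force: 0.0
```

>>> jog_arm(turn=[[0,0,0],[0,0,0],[0,0,0]], translation=[[0,0,0.001],[0,0,0.002],[0,0,0.003]], grip=[1,1,1])

```text
clock: 31.4
tool_pos: [0.4244, -0.2222, 0.1412]
eef_rot: [0.77, 0.639, -0.0, 0.001]
contact_force: [-0.3, -0.2, 0.5]
opening: 0.003
finger_force: 0.0
```

```bash
python3 - <<'E'
from h import *
s=r.get_state(); print(s['contact_force'],s['tool_pos'])
im=snap('side'); cp=cams.camera_params('side')
a=[proj(cp,[.4243,-.2222,z]) for z in (.19,.10)]
for z in np.arange(.172,.09,-.004):
    u,v=proj(cp,[.4243,-.2222,z]); v0=int(round(v));u0=int(round(u)); print(round(z,3),[tuple(int(c) for c in im[v0,u0+k]) for k in (-4,-2,0,2,4)])
E
```

```text
[-0.2579 -0.1687  0.4562] [ 0.4244 -0.2222  0.1412]
0.172 [(44, 52, 50), (42, 42, 44), (43, 43, 44), (46, 46, 48), (50, 58, 57)]
0.168 [(44, 49, 49), (40, 39, 40), (42, 43, 44), (45, 45, 48), (47, 59, 57)]
0.164 [(50, 75, 67), (48, 47, 47), (41, 41, 43), (43, 42, 47), (47, 49, 51)]
0.16 [(47, 71, 63), (41, 44, 43), (47, 44, 46), (46, 46, 49), (45, 49, 51)]
0.156 [(49, 77, 68), (45, 44, 44), (45, 44, 46), (46, 45, 48), (44, 52, 53)]
0.152 [(50, 82, 75), (40, 42, 42), (46, 44, 46), (47, 48, 49), (46, 61, 59)]
0.148 [(42, 90, 84), (42, 54, 56), (46, 48, 49), (47, 50, 54), (43, 75, 71)]
0.144 [(44, 105, 104), (41, 75, 78), (45, 64, 67), (39, 65, 69), (44, 94, 93)]
0.14 [(44, 111, 112), (34, 97, 101), (43, 89, 93), (43, 93, 98), (44, 108, 110)]
0.136 [(44, 114, 116), (38, 111, 116), (38, 106, 112), (34, 106, 112), (46, 116, 116)]
0.132 [(82, 125, 118), (48, 116, 121), (41, 116, 122), (39, 113, 121), (51, 117, 123)]
0.128 [(126, 143, 136), (77, 121, 124), (40, 113, 120), (46, 117, 121), (73, 124, 126)]
0.124 [(154, 158, 151), (112, 133, 131), (63, 113, 117), (66, 114, 120), (114, 139, 137)]
0.12 [(165, 164, 157), (142, 146, 141), (99, 116, 117), (107, 121, 122), (149, 154, 150)]
0.116 [(170, 169, 161), (159, 157, 151), (139, 139, 134), (142, 142, 136), (163, 162, 155)]
0.112 [(172, 168, 160), (169, 165, 158), (163, 160, 153), (163, 160, 154), (170, 168, 160)]
0.108 [(176, 169, 162), (170, 166, 158), (165, 162, 155), (166, 162, 155), (171, 169, 160)]
0.104 [(193, 174, 167), (172, 165, 155), (168, 165, 156), (168, 165, 157), (168, 167, 158)]
0.1 [(230, 200, 194), (194, 157, 143), (171, 165, 150), (168, 165, 156), (161, 163, 154)]
0.096 [(242, 179, 172), (200, 144, 124), (169, 160, 138), (164, 162, 152), (140, 152, 142)]
0.092 [(246, 137, 131), (197, 132, 117), (160, 152, 133), (155, 154, 144), (113, 137, 124)]
```

>>> jog_arm(turn=[[0,0,0],[0,0,0],[0,0,0],[0,0,0]], translation=[[0,0,0.001],[0,0,0.002],[0,0,0.003],[0,0,0.003]], grip=[1,1,1,1])

```text
clock: 31.95
tool_pos: [0.4244, -0.2222, 0.1385]
eef_rot: [0.77, 0.639, -0.0, 0.001]
contact_force: [-1.4, -0.0, 4.1]
opening: 0.01
finger_force: 2.1
```

>>> jog_arm(turn=[[0,0,0],[0,0,0],[0,0,0],[0,0,0],[0,0,0],[0,0,0]], translation=[[0,0,0.001],[0,0,0.002],[0,0,0.003],[0,0,0.004],[0,0,0.005],[0,0,0.005]], grip=[1,1,1,1,1,1])

```text
clock: 32.7
tool_pos: [0.4244, -0.2223, 0.1335]
eef_rot: [0.77, 0.639, -0.0, 0.001]
contact_force: [-0.8, 0.5, 4.8]
opening: 0.0
finger_force: 2.4
```

>>> jog_arm(turn=[[0,0,0],[0,0,0],[0,0,0],[0,0,0],[0,0,0]], translation=[[0,0,0.001],[0,0,0.002],[0,0,0.003],[0,0,0.004],[0,0,0.004]], grip=[1,1,1,1,1])

```text
clock: 33.33
tool_pos: [0.4253, -0.2225, 0.1329]
eef_rot: [0.769, 0.639, 0.0, 0.003]
contact_force: [-7.0, 2.8, 43.1]
opening: 0.009
finger_force: 21.6
```

>>> jog_arm(turn=[[0,0,0],[0,0,0],[0,0,0],[0,0,0],[0,0,0],[0,0,0]], translation=[[0,0,-0.004],[0,0,-0.02],[0,0,-0.06],[0,0,-0.11],[-0.04,0,-0.15],[-0.08,0,-0.15]], grip=[1,1,1,1,1,1])

```text
clock: 34.08
tool_pos: [0.4113, -0.3022, 0.2823]
eef_rot: [0.769, 0.639, 0.001, 0.004]
contact_force: [0.9, -1.0, -0.0]
opening: 0.005
finger_force: 0.0
```

```bash
python3 - <<'E'
from h import *
s=r.get_state(); print(s['q'],s['tool_pos'],s['eef_rot'],s['contact_force'])
im=snap('wrist','w11.png')
print([(q['position'],round(q['p'],2)) for k in ('stem_yellow_mid','pad_yellow') for q in models.place_of('wrist',k)][:3],[(q['position'],round(q['p'],2)) for q in models.find_in('wrist','cap_yellow')])
im=snap('side','s3.png')
print([(q['position'],round(q['p'],2)) for k in ('stem_yellow_mid','stem_blue_mid','cradle','cradle_nest') for q in models.place_of('side',k)],[(q['position'],round(q['p'],2)) for q in models.find_in('side','cap_yellow')])
E
```

```text
[ 0.9106  0.5177 -0.574   1.8416  0.3586  0.8787 -0.0187] [ 0.4113 -0.3022  0.2823] [0.7693 0.6389 0.001  0.0037] [ 0.9117 -1.036  -0.0005]
[] [([0.4272, -0.2254, 0.1352], 0.78)]
[([0.4259, -0.2241, 0.0587], 0.88), ([0.311, 0.2591, 0.02], 0.83), ([0.5013, 0.4246, 0.0247], 0.72), ([0.2315, 0.4473, 0.0218], 0.64), ([0.4959, 0.3043, 0.0208], 0.67), ([0.5405, 0.021, -0.0031], 0.84), ([0.5394, 0.0126, 0.064], 0.97)] [([0.4208, -0.2145, 0.0828], 0.63), ([0.4711, 0.5017, 0.0318], 0.56), ([0.3822, 0.2905, 0.0308], 0.5), ([0.2228, 0.3692, 0.036], 0.49), ([0.42, -0.2138, 0.1347], 0.39)]
```

>>> jog_arm(turn=[[0,0,0.1],[0,0,0.2],[0,0,0.3],[0,0,0.4],[0,0,0.5],[0,0,0.65],[0,0,0.8],[0,0,0.95],[0,0,1.1],[0,0,1.25],[0,0,1.354],[0,0,1.354],[0,0,1.354],[0,0,1.354],[0,0,1.354]], translation=[[0.04,0.02,-0.01],[0.1,0.035,-0.02],[0.16,0.045,-0.02],[0.21,0.055,-0.02],[0.268,0.061,-0.02],[0.32,0.05,-0.02],[0.37,0.03,-0.01],[0.42,0.01,0],[0.47,-0.01,0.01],[0.52,-0.035,0.02],[0.57,-0.06,0.022],[0.603,-0.068,0.022],[0.603,-0.068,0.022],[0.603,-0.068,0.022],[0.603,-0.068,0.022]], grip=[0.4,0.4,0.4,0.4,0.4,0.4,0.4,0.4,0.4,0.4,0.4,0.4,0.4,0.4,0.4])

```text
clock: 36.45
tool_pos: [0.4544, 0.3027, 0.2567]
eef_rot: [1.0, 0.014, 0.0, 0.001]
contact_force: [0.1, -0.6, 0.3]
opening: 0.604
finger_force: 0.0
```

```bash
python3 - <<'E'
from h import *
s=r.get_state(); print(s['q'],s['tool_pos'],s['opening'])
im=snap('wrist','w12.png'); cp=cams.camera_params('wrist')
print([(q['position'],round(q['p'],2)) for k in ('stem_blue_mid',) for q in models.place_of('wrist',k)])
g=im.astype(int); c0=[.489,.303]
for x in np.arange(.455,.525,.01):
    u,v=proj(cp,[x,.303,.026]); u=int(u);v=int(round(v)); row=g[v,u-25:u+25]; ok=np.nonzero(~((row[:,1]-row[:,0]>25)&(row[:,1]-row[:,2]>5))&(row.sum(1)>180))[0]+u-25
    print(v,ok.min(),ok.max(),len(ok),onz(cp,(ok.min()+ok.max())/2,v,.026)[:2])
u=int(proj(cp,[.44,.303,.044])[0]); v=int(proj(cp,[.44,.303,.044])[1])
print([(k,*[int(z) for z in g[k,u]]) for k in range(v-10,v+14)], [onz(cp,u,k,.044)[0].round(4) for k in range(v-10,v+14,4)])
E
```

```text
[-0.5696  0.558  -0.1677  1.7809  0.1246  0.8141 -2.3399] [0.4544 0.3027 0.2567] 0.6039648361140884
[([0.4897, 0.3014, 0.0233], 0.89)]
162 237 265 29 [0.455  0.3043]
155 244 260 17 [0.4649 0.3032]
148 244 260 17 [0.4746 0.3034]
140 245 259 15 [0.4855 0.3038]
133 244 259 16 [0.4949 0.3047]
125 244 259 16 [0.5054 0.305 ]
118 244 259 16 [0.5145 0.3053]
110 243 260 18 [0.5247 0.3056]
[(165, 255, 255, 255), (166, 245, 242, 238), (167, 216, 210, 204), (168, 248, 246, 242), (169, 255, 255, 255), (170, 255, 255, 255), (171, 255, 255, 255), (172, 255, 255, 255), (173, 255, 255, 255), (174, 255, 255, 255), (175, 228, 238, 228), (176, 96, 163, 138), (177, 25, 143, 114), (178, 17, 142, 112), (179, 15, 142, 112), (180, 15, 142, 113), (181, 16, 142, 113), (182, 15, 142, 112), (183, 15, 142, 112), (184, 17, 143, 112), (185, 15, 141, 112), (186, 13, 142, 112), (187, 13, 141, 112), (188, 15, 142, 112)] [np.float64(0.4547), np.float64(0.4492), np.float64(0.4437), np.float64(0.4381), np.float64(0.4325), np.float64(0.4268)]
```

>>> jog_arm(turn=[[0,0,-0.01],[0,0,-0.01],[0,0,-0.01],[0,0,-0.01],[0,0,-0.01],[0,0,-0.01],[0,0,-0.01],[0,0,-0.01],[0,0,-0.01],[0,0,-0.01],[0,0,-0.01],[0,0,-0.01],[0,0,-0.01],[0,0,-0.01]], translation=[[0.0356,-0.0005,0.05],[0.0356,-0.0005,0.11],[0.0356,-0.0005,0.16],[0.0356,-0.0005,0.2],[0.0356,-0.0005,0.22],[0.0356,-0.0005,0.232],[0.0356,-0.0005,0.2352],[0.0356,-0.0005,0.2352],[0.0356,-0.0005,0.2352],[0.0356,-0.0005,0.2352],[0.0356,-0.0005,0.2352],[0.0356,-0.0005,0.2352],[0.0356,-0.0005,0.2352],[0.0356,-0.0005,0.2352]], grip=[0.4,0.4,0.4,0.4,0.4,0.4,0.4,0.4,1,1,1,1,1,1], force=15)

```text
clock: 38.3
tool_pos: [0.4896, 0.3054, 0.0217]
eef_rot: [1.0, 0.021, 0.0, 0.001]
contact_force: [0.5, -1.1, 3.2]
opening: 0.211
finger_force: 15.0
```

>>> jog_arm(turn=[[0,0,0],[0,0,0],[0,0,0],[0,0,0],[0,0,0],[0,0,0],[0,0,0],[0,0,0]], translation=[[0,0,0],[0,0,0],[0,0,-0.02],[0,0,-0.06],[0,0,-0.12],[0,0,-0.18],[0,0,-0.22],[0,0,-0.22]], grip=[1,1,1,1,1,1,1,1], force=25)

```text
clock: 39.3
tool_pos: [0.4909, 0.3078, 0.2455]
eef_rot: [1.0, 0.021, 0.003, -0.002]
contact_force: [0.0, 0.8, -4.0]
opening: 0.202
finger_force: 24.1
```

```bash
cat >> h.py <<'E'
def gripoff(im):
    """TCP-to-mid offset along stem: head block foot-side edge (44 mm nominal) seen in the wrist picture"""
    cp=cams.camera_params('wrist'); s=r.get_state(); T=R.from_quat(s['eef_rot']); e0=T.inv().apply(cp['eye']-s['tool_pos'])
    out=[]
    for v in range(140,200):
        d=T.inv().apply(ray(cp,252.5,v)[1]); out.append((v,(e0+d*(-.022-e0[2])/d[2])[0].round(4),im[v,248:257].mean(0).astype(int).tolist()))
    return out
E
python3 - <<'E'
from h import *
im=snap('wrist','w13.png')
for o in gripoff(im)[34:54:1]: print(*o)
ct=cams.camera_params('top')
print([(q['position'],round(q['p'],2)) for k in ('cradle','cradle_nest') for q in models.place_of('wrist',k)])
hs=cv2.cvtColor(im,cv2.COLOR_RGB2HSV)
E
```

```text
174 0.0482 [222, 220, 210]
175 0.0478 [221, 220, 209]
176 0.0473 [219, 217, 206]
177 0.0468 [213, 210, 200]
178 0.0463 [200, 197, 189]
179 0.0458 [179, 177, 178]
180 0.0453 [145, 149, 171]
181 0.0448 [92, 113, 168]
182 0.0443 [46, 90, 168]
183 0.0438 [33, 86, 168]
184 0.0433 [33, 86, 168]
185 0.0428 [32, 86, 168]
186 0.0423 [32, 85, 168]
187 0.0418 [33, 85, 168]
188 0.0413 [33, 86, 168]
189 0.0408 [38, 87, 168]
190 0.0403 [65, 98, 168]
191 0.0398 [117, 129, 170]
192 0.0393 [161, 161, 172]
193 0.0388 [180, 175, 173]
[([0.5407, 0.0201, -0.0027], 0.7), ([0.5352, 0.0075, 0.0594], 0.97)]
```

>>> jog_arm(turn=[[0,0,-0.05],[0,0,-0.2],[0,0,-0.35],[0,0,-0.5],[0,0,-0.65],[0,0,-0.8],[0,0,-0.95],[0,0,-1.1],[0,0,-1.25],[0,0,-1.35],[0,0,-1.35],[0,0,-1.35]], translation=[[0,0.02,-0.02],[0,0.06,-0.036],[0.01,0.1,-0.036],[0.015,0.15,-0.036],[0.015,0.2,-0.036],[0.01,0.25,-0.036],[0,0.3,-0.036],[-0.01,0.34,-0.036],[-0.0127,0.36,-0.036],[-0.0127,0.36,-0.036],[-0.0127,0.36,-0.036],[-0.0127,0.36,-0.036]], grip=[1,1,1,1,1,1,1,1,1,1,1,1])

```text
clock: 40.95
tool_pos: [0.4911, -0.0537, 0.2771]
eef_rot: [0.768, 0.641, -0.001, -0.0]
contact_force: [0.1, 0.2, -3.5]
opening: 0.204
finger_force: 24.1
```

```bash
python3 - <<'E'
from h import *
plan([ 0.5218,-0.0802,0.2519],rot(79.8,45))
E
```

```text
trans [-0.0205  0.0349  0.0252] turn [-0.0003  0.7863 -0.0027] deg 45.0
```

>>> jog_arm(turn=[[0,0.15,0],[0,0.3,0],[0,0.45,0],[0,0.6,0],[0,0.75,0],[0,0.786,-0.003],[0,0.786,-0.003],[0,0.786,-0.003]], translation=[[-0.005,0.006,0.005],[-0.01,0.012,0.01],[-0.015,0.018,0.015],[-0.02,0.024,0.02],[-0.0205,0.035,0.025],[-0.0205,0.035,0.025],[-0.0205,0.035,0.025],[-0.0205,0.035,0.025]], grip=[1,1,1,1,1,1,1,1])

```text
clock: 41.95
tool_pos: [0.5224, -0.0786, 0.2543]
eef_rot: [0.707, 0.595, 0.293, -0.244]
contact_force: [-0.9, 0.5, -2.8]
opening: 0.199
finger_force: 24.2
```

```bash
cat > plate.py <<'E'
from h import *
s=r.get_state(); print(s['tool_pos'],s['eef_rot'])
im=snap('wrist'); cp=cams.camera_params('wrist'); b=cv2.resize(im,(800,600)).astype(int)
for v in (305,320,335):
    g=b[v,335:465]; nz=np.nonzero((g[:,1]-g[:,0]<30)&(g.sum(1)>150))[0]+335; print(v,nz.min(),nz.max(),(nz.min()+nz.max())/2)
for u in (361,364,432): print(u,[(v,b[v,u,0]) for v in range(288,302,2)])
a=np.radians(79.8); x=np.array([np.cos(a),np.sin(a),0]); y=np.array([-np.sin(a),np.cos(a),0]); O=np.array([.5427,.0185,.008])
print([np.round(np.array(proj(cp,O+i*x+k*y))*1.5625,1) for i in (.06,.03) for k in (.04,-.04)])
for o in gripoff(im)[36:48:2]: print(*o)
N=np.array([.5415,.0098,.0630]);Rt=rot(79.8,45);n=-Rt.as_matrix()[:,2];ax=Rt.as_matrix()[:,0]
for d,e in ((.03,.008),(.008,.008),(0,.003),(0,0)): plan(N+d*n+e*ax,Rt)
E
python3 plate.py
```

```text
[ 0.5224 -0.0786  0.2543] [ 0.7072  0.5953  0.293  -0.2442]
305 359 435 397.0
320 359 435 397.0
335 357 435 396.0
361 [(288, np.int64(4)), (290, np.int64(6)), (292, np.int64(7)), (294, np.int64(8)), (296, np.int64(30)), (298, np.int64(65)), (300, np.int64(91))]
364 [(288, np.int64(5)), (290, np.int64(6)), (292, np.int64(7)), (294, np.int64(11)), (296, np.int64(35)), (298, np.int64(75)), (300, np.int64(101))]
432 [(288, np.int64(6)), (290, np.int64(6)), (292, np.int64(5)), (294, np.int64(6)), (296, np.int64(18)), (298, np.int64(51)), (300, np.int64(87))]
[array([359. , 297.8]), array([434.2, 298.3]), array([357.7, 323.7]), array([435.3, 324.3])]
176 0.0469 [247, 246, 240]
178 0.0459 [185, 183, 173]
180 0.0449 [103, 104, 117]
182 0.0439 [29, 58, 112]
184 0.0429 [19, 55, 113]
186 0.0419 [18, 56, 115]
trans [-0.0629  0.0028  0.1695] turn [-0.0008  0.0029  0.0062] deg 0.4
trans [-0.0628  0.0028  0.1915] turn [-0.0008  0.0029  0.0062] deg 0.4
trans [-0.0678  0.0028  0.1995] turn [-0.0008  0.0029  0.0062] deg 0.4
trans [-0.0708  0.0028  0.1995] turn [-0.0008  0.0029  0.0062] deg 0.4
```

>>> jog_arm(turn=[[0,0.003,0.006],[0,0.003,0.006],[0,0.003,0.006],[0,0.003,0.006],[0,0.003,0.006],[0,0.003,0.006],[0,0.003,0.006],[0,0.003,0.006],[0,0.003,0.006],[0,0.003,0.006],[0,0.003,0.006]], translation=[[-0.03,0.0015,0.03],[-0.0628,0.0028,0.07],[-0.0628,0.0028,0.12],[-0.0628,0.0028,0.155],[-0.0628,0.0028,0.175],[-0.0628,0.0028,0.188],[-0.063,0.0028,0.194],[-0.065,0.0028,0.197],[-0.067,0.0028,0.199],[-0.068,0.0028,0.2],[-0.068,0.0028,0.2]], grip=[1,1,1,1,1,1,1,1,1,1,1])

```text
clock: 43.38
tool_pos: [0.542, 0.0101, 0.0636]
eef_rot: [0.71, 0.591, 0.294, -0.246]
contact_force: [-1.6, -2.0, -0.3]
opening: 0.2
finger_force: 24.6
```

>>> jog_arm(turn=[[0,0,0],[0,0,0],[0,0,0],[0,0,0],[0,0,0],[0,0,0],[0,0,0],[0,0,0]], translation=[[-0.001,0,0.001],[-0.002,0,0.001],[-0.002,0,0.001],[-0.002,0,0],[-0.002,0,0],[-0.002,0,0],[-0.002,0,0],[-0.002,0,0]], grip=[1,1,1,0.6,0.6,0.6,0.6,0.6])

```text
clock: 44.38
tool_pos: [0.5416, 0.0094, 0.0619]
eef_rot: [0.71, 0.591, 0.294, -0.247]
contact_force: [0.1, 0.7, 0.1]
opening: 0.401
finger_force: 0.0
```

```bash
python3 - <<'E'
from h import *
s=r.get_state(); print(s['tool_pos'],s['contact_force'])
im=snap('wrist','w14.png')
for o in gripoff(im)[36:54:1]: print(*o)
im=snap('side'); print([(q['position'],round(q['p'],2)) for k in ('stem_blue_mid',) for q in models.place_of('side',k)])
E
```

```text
[0.5416 0.0094 0.0619] [0.0979 0.6548 0.0979]
176 0.0469 [255, 255, 254]
177 0.0464 [255, 255, 254]
178 0.0459 [254, 254, 253]
179 0.0454 [252, 252, 249]
180 0.0449 [234, 232, 224]
181 0.0444 [180, 178, 171]
182 0.0439 [129, 131, 141]
183 0.0434 [83, 97, 133]
184 0.0429 [42, 74, 133]
185 0.0424 [26, 67, 133]
186 0.0419 [24, 66, 133]
187 0.0414 [23, 66, 133]
188 0.0409 [24, 66, 133]
189 0.0404 [23, 68, 137]
190 0.0399 [25, 75, 154]
191 0.0394 [32, 93, 189]
192 0.0389 [66, 121, 222]
193 0.0384 [131, 165, 237]
[([0.5455, 0.0089, 0.0607], 0.73)]
```

>>> jog_arm(turn=[[0,0,0],[0,0,0],[0,0,0],[0,0,0],[0,0,0],[0,0,0]], translation=[[0,0,-0.01],[0,0,-0.03],[0,0,-0.06],[0,0,-0.1],[0,0,-0.14],[0,0,-0.14]], grip=[0.4,0.4,0.2,0.1,0,0])

```text
clock: 45.28
tool_pos: [0.5253, -0.0915, 0.1622]
eef_rot: [0.711, 0.59, 0.295, -0.244]
contact_force: [0.8, -0.2, -0.9]
opening: 0.998
finger_force: 0.0
```

```bash
python3 - <<'E'
from h import *
plan([.5594,.1274,.239],rot(79.8,-45))
E
```

```text
trans [ 0.2109 -0.0069  0.1023] turn [ 0.0015 -1.5709 -0.0091] deg 90.0
```

>>> jog_arm(turn=[[0,-0.1,0],[0,-0.25,0],[0,-0.42,0],[0,-0.6,0],[0,-0.78,0],[0,-0.95,0],[0,-1.12,0],[0,-1.28,0],[0,-1.42,0],[0,-1.55,-0.005],[0,-1.57,-0.008],[0,-1.57,-0.008]], translation=[[0.03,0,-0.03],[0.07,0,-0.06],[0.11,-0.002,-0.08],[0.15,-0.004,-0.095],[0.18,-0.005,-0.095],[0.205,-0.005,-0.06],[0.215,-0.005,-0.02],[0.215,-0.004,0.03],[0.212,-0.004,0.07],[0.21,-0.004,0.102],[0.21,-0.004,0.102],[0.21,-0.004,0.102]], grip=[0,0,0,0,0,0,0,0,0,0,0,0])

```text
clock: 46.78
tool_pos: [0.5597, 0.129, 0.2374]
eef_rot: [0.707, 0.595, -0.293, 0.244]
contact_force: [-0.1, -0.3, 0.3]
opening: 1.003
finger_force: 0.0
```

```bash
python3 - <<'E'
from h import *
im=snap('wrist','w15.png'); cp=cams.camera_params('wrist')
hs=cv2.cvtColor(im,cv2.COLOR_RGB2HSV); m=cv2.inRange(hs[110:185,215:300],(85,120,60),(100,255,255)); k,l,st,ce=cv2.connectedComponentsWithStats(m)
print([ (s[0]+215,s[1]+110,*s[2:]) for s in st[1:] if s[4]>40])
Rt=rot(79.8,-45); M=Rt.as_matrix(); ax=-M[:,2]; N=np.array([.5413,.009,.0622])
print(proj(cp,N+.086*ax),[proj(cp,np.array([.5427,.0185,.008])+.06*np.array([.177,.984,0])+k*np.array([-.984,.177,0])) for k in (.04,-.04)])
b=im.astype(int)
for v in (60,70,80): 
  g=b[v,205:305]; nz=np.nonzero((g[:,1]-g[:,0]<25))[0]+205; print(v,nz.min(),nz.max())
print([(d['position'],round(d['p'],2)) for d in models.find_in('wrist','cap_blue')][:4])
plan(N+.052*ax,Rt)
E
```

```text
[(np.int32(241), np.int32(130), np.int32(31), np.int32(35), np.int32(430)), (np.int32(269), np.int32(169), np.int32(31), np.int32(16), np.int32(65))]
(np.float64(254.482589274388), np.float64(145.72614734077146)) [(np.float64(219.13533536854226), np.float64(59.440458166244696)), (np.float64(288.7509613731982), np.float64(59.67111281602158))]
60 221 289
70 222 288
80 223 287
[([0.5541, 0.0718, 0.1236], 0.56)]
trans [0.0397 0.0019 0.1583] turn [ 0.0014 -0.0043  0.0012] deg 0.3
```

>>> jog_arm(turn=[[0,-0.004,0],[0,-0.004,0],[0,-0.004,0],[0,-0.004,0],[0,-0.004,0],[0,-0.004,0],[0,-0.004,0],[0,-0.004,0],[0,-0.004,0],[0,-0.004,0],[0,-0.004,0],[0,-0.004,0],[0,-0.004,0],[0,-0.004,0]], translation=[[0.039,0.003,0.02],[0.039,0.003,0.06],[0.039,0.003,0.1],[0.039,0.003,0.13],[0.039,0.003,0.15],[0.039,0.003,0.158],[0.039,0.003,0.158],[0.039,0.003,0.158],[0.039,0.003,0.158],[0.039,0.003,0.158],[0.039,0.003,0.158],[0.039,0.003,0.158],[0.039,0.003,0.158],[0.039,0.003,0.158]], grip=[0,0,0,0,0,0,0,1,1,1,1,1,1,1], force=20)

```text
clock: 48.62
tool_pos: [0.5483, 0.0463, 0.0981]
eef_rot: [0.707, 0.594, -0.294, 0.245]
contact_force: [0.4, 0.7, 0.9]
opening: 0.496
finger_force: 20.0
```

>>> jog_arm(turn=[[0,0,0],[0,0,0],[0,0,0],[0,0,0],[0,0,0],[0,0,0],[0,0.15,0],[0,0.3,0],[0,0.45,0],[0,0.6,0],[0,0.75,0],[0,0.785,0],[0,0.785,0]], translation=[[0,0,0],[0,0,0],[-0.01,0,-0.01],[-0.03,0,-0.03],[-0.06,0,-0.06],[-0.1,0,-0.1],[-0.12,0,-0.12],[-0.12,0,-0.12],[-0.12,0,-0.12],[-0.12,0,-0.12],[-0.12,0,-0.12],[-0.12,0,-0.12],[-0.12,0,-0.12]], grip=[1,1,1,1,1,1,1,1,1,1,1,1,1], force=35)

```text
clock: 50.25
tool_pos: [0.5479, 0.0457, 0.2677]
eef_rot: [0.766, 0.643, -0.002, -0.0]
contact_force: [0.0, 0.6, -3.8]
opening: 0.488
finger_force: 35.0
```

>>> jog_arm(turn=[[0,0,-0.02],[0,0,-0.04],[0,0,-0.06],[-0.002,0,-0.082],[-0.002,0,-0.082],[-0.002,0,-0.082],[-0.002,0,-0.082],[-0.002,0,-0.082]], translation=[[-0.03,0.01,0],[-0.09,0.03,0],[-0.15,0.05,0],[-0.21,0.065,0],[-0.25,0.0724,0],[-0.2577,0.0724,0],[-0.2577,0.0724,0],[-0.2577,0.0724,0]], grip=[1,1,1,1,1,1,1,1])

```text
clock: 51.25
tool_pos: [0.5759, -0.2167, 0.268]
eef_rot: [0.737, 0.676, -0.0, -0.0]
contact_force: [-0.2, 0.3, -3.8]
opening: 0.491
finger_force: 35.0
```

```bash
python3 - <<'E'
from h import *
im=snap('wrist','w16.png'); s=r.get_state(); cp=cams.camera_params('wrist')
print(proj(cp,[.5745,-.2206,.008]))
T=R.from_quat(s['eef_rot']);e0=T.inv().apply(cp['eye']-s['tool_pos'])
for v in range(160,215,3): print(v,im[v,[220,240,252,264,284]].tolist())
plan([.5745,-.2206,.117],rot(84.7))
im=snap('top'); print([(q['position'],round(q['p'],2)) for q in models.place_of('top','pad_blue')])
im=snap('side'); print([(q['position'],round(q['p'],2)) for q in models.place_of('side','pad_blue')])
E
```

```text
(np.float64(251.52075213689747), np.float64(160.16543391966792))
160 [[9, 103, 81], [180, 175, 169], [255, 255, 254], [225, 221, 214], [12, 84, 67]]
163 [[10, 113, 88], [255, 255, 254], [255, 255, 254], [255, 254, 254], [9, 113, 89]]
166 [[9, 113, 88], [255, 255, 254], [255, 255, 254], [255, 254, 254], [9, 113, 88]]
169 [[10, 113, 89], [196, 190, 183], [194, 189, 182], [191, 185, 180], [8, 113, 88]]
172 [[9, 113, 89], [148, 143, 139], [147, 144, 139], [149, 144, 140], [10, 113, 89]]
175 [[10, 113, 88], [149, 146, 140], [148, 144, 139], [148, 144, 140], [8, 113, 88]]
178 [[10, 113, 89], [149, 145, 140], [148, 144, 139], [147, 143, 138], [11, 113, 89]]
181 [[9, 113, 89], [147, 142, 138], [146, 142, 138], [146, 142, 138], [5, 112, 87]]
184 [[10, 113, 89], [147, 143, 139], [118, 121, 131], [147, 143, 138], [10, 113, 89]]
187 [[10, 113, 89], [148, 143, 139], [23, 63, 124], [145, 141, 136], [5, 112, 88]]
190 [[8, 113, 89], [143, 140, 138], [40, 70, 126], [146, 141, 138], [9, 113, 89]]
193 [[8, 113, 88], [132, 132, 138], [130, 129, 132], [137, 135, 138], [8, 113, 88]]
196 [[11, 113, 89], [112, 116, 134], [137, 134, 131], [130, 130, 137], [9, 113, 88]]
199 [[6, 113, 89], [112, 118, 134], [137, 133, 131], [120, 124, 135], [11, 113, 89]]
202 [[8, 113, 89], [120, 123, 133], [137, 133, 131], [125, 127, 135], [8, 113, 88]]
205 [[31, 115, 92], [136, 133, 131], [138, 134, 131], [138, 134, 131], [23, 114, 90]]
208 [[149, 154, 144], [162, 160, 151], [160, 158, 151], [159, 157, 149], [149, 155, 144]]
211 [[162, 159, 151], [166, 164, 154], [165, 163, 155], [164, 162, 153], [168, 165, 155]]
214 [[163, 160, 151], [165, 164, 154], [166, 164, 155], [164, 162, 153], [168, 167, 157]]
trans [-0.0035 -0.001   0.1511] turn [-0.0006  0.      0.0048] deg 0.3
[([0.578, -0.219, -0.0013], 0.56)]
[([0.5761, -0.2198, 0.0029], 0.48)]
```

>>> jog_arm(turn=[[0,0,0.005],[0,0,0.005],[0,0,0.005],[0,0,0.005],[0,0,0.005],[0,0,0.005],[0,0,0.005],[0,0,0.005]], translation=[[-0.003,0,0.02],[-0.003,-0.0005,0.06],[-0.003,-0.0005,0.1],[-0.003,-0.0005,0.13],[-0.003,-0.0005,0.145],[-0.003,-0.0005,0.153],[-0.003,-0.0005,0.155],[-0.003,-0.0005,0.155]], grip=[1,1,1,1,1,1,1,1])

```text
clock: 52.5
tool_pos: [0.5751, -0.2232, 0.1138]
eef_rot: [0.741, 0.672, -0.0, 0.001]
contact_force: [1.2, 0.5, -3.2]
opening: 0.492
finger_force: 35.0
```

>>> jog_arm(turn=[[0,0,0],[0,0,0],[0,0,0],[0,0,0],[0,0,0],[0,0,0],[0,0,0]], translation=[[0.0024,0,0.001],[0.0024,0,0.002],[0.0024,0,0.003],[0.0024,0,0.004],[0.0024,0,0.005],[0.0024,0,0.006],[0.0024,0,0.006]], grip=[1,1,1,1,1,1,1])

```text
clock: 53.38
tool_pos: [0.5751, -0.2197, 0.1097]
eef_rot: [0.74, 0.672, -0.0, 0.001]
contact_force: [-5.3, 3.6, 17.0]
opening: 0.49
finger_force: 35.1
```

Contact made. Release, rise and look.

>>> jog_arm(turn=[[0,0,0],[0,0,0],[0,0,0],[0,0,0],[0,0,0],[0,0,0],[0,0,0],[0,0,0],[0,0,0],[0,0,0],[0,0,0]], translation=[[-0.0005,0,-0.001],[-0.0005,0,-0.001],[-0.0005,0,-0.001],[-0.0005,0,-0.001],[-0.0005,0,-0.001],[-0.0005,0,-0.03],[-0.0005,0,-0.06],[-0.0005,0,-0.1],[-0.03,0,-0.14],[-0.04,0,-0.14],[-0.04,0,-0.14]], grip=[0.2,0.2,0.2,0.2,0.2,0.2,0.2,0.2,0.5,1,1])

```text
clock: 54.75
tool_pos: [0.57, -0.2613, 0.246]
eef_rot: [0.741, 0.671, -0.001, -0.0]
contact_force: [-0.1, 1.3, -1.2]
opening: 0.485
finger_force: 0.0
```

```bash
python3 - <<'E'
from h import *
s=r.get_state(); print(s['tool_pos'],s['eef_rot'])
im=snap('wrist','w17.png'); cp=cams.camera_params('wrist')
print('cap',[(q['position'],round(q['p'],2)) for q in models.find_in('wrist','cap_blue')][:4],[(q['position'],round(q['p'],2)) for q in models.place_of('wrist','pad_blue')])
hs=cv2.cvtColor(im,cv2.COLOR_RGB2HSV); u,v=map(int,proj(cp,[.575,-.2205,.144])); print(u,v)
m=cv2.inRange(hs[v-25:v+25,u-28:u+28],(85,120,60),(100,255,255)); k,l,st,ce=cv2.connectedComponentsWithStats(m); print([(t[0]+u-28,t[1]+v-25,*t[2:]) for t in st[1:] if t[4]>40])
im=snap('side'); print([(q['position'],round(q['p'],2)) for k in ('stem_blue_mid','stem_yellow_mid','pad_blue') for q in models.place_of('side',k)])
plan([.575,-.2205,.150],rot(84.6))
E
```

```text
[ 0.57   -0.2613  0.246 ] [ 0.7411  0.6714 -0.0011 -0.0004]
cap [([0.5766, -0.2165, 0.142], 0.88)] [([0.4222, -0.2255, 0.0597], 0.72)]
253 148
[(np.int32(236), np.int32(129), np.int32(34), np.int32(37), np.int32(471))]
[([0.5771, -0.2231, 0.056], 0.8), ([0.7312, 0.2127, -0.002], 0.47), ([0.4273, -0.2221, 0.0571], 0.87), ([0.5026, 0.4233, 0.0249], 0.81), ([0.3107, 0.2609, 0.0162], 0.74), ([0.2289, 0.4502, 0.022], 0.68), ([0.5778, -0.2236, 0.0007], 0.67), ([0.5324, -0.363, 0.0012], 0.56)]
trans [0.0393 0.0006 0.0963] turn [-0.0016  0.0002 -0.0013] deg 0.1
```

View pics/w17.png

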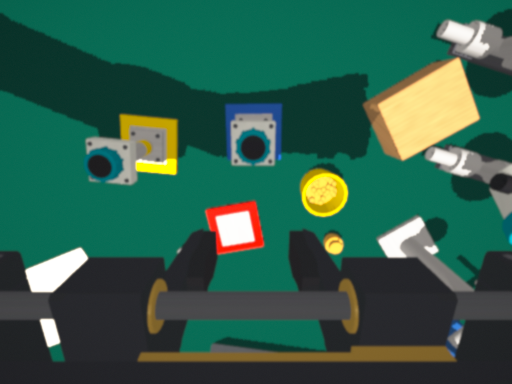

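>>> jog_arm(turn=[[0,0,0],[0,0,0],[0,0,0],[0,0,0],[0,0,0],[0,0,0],[0,0,0],[0,0,0],[0,0,0],[0,0,0]], translation=[[0.02,0,0],[0.0393,0.0006,0],[0.0393,0.0006,0],[0.0393,0.0006,0],[0.0393,0.0006,0.03],[0.0393,0.0006,0.06],[0.0393,0.0006,0.08],[0.0393,0.0006,0.09],[0.0393,0.0006,0.097],[0.0393,0.0006,0.097]], grip=[1,1,1,1,1,1,1,1,1,1], force=20)

```text
clock: 56.35
tool_pos: [0.5753, -0.2217, 0.15]
eef_rot: [0.741, 0.672, -0.001, 0.0]
contact_force: [0.3, 0.3, -0.0]
opening: 0.008
finger_force: 0.0
```

>>> jog_arm(turn=[[0,0,0],[0,0,0],[0,0,0],[0,0,0],[0,0,0],[0,0,0],[0,0,0],[0,0,0],[0,0,0]], translation=[[0,0,0.004],[0,0,0.007],[0,0,0.009],[0,0,0.011],[0,0,0.012],[0,0,0.013],[0,0,0.014],[0,0,0.015],[0,0,0.015]], grip=[1,1,1,1,1,1,1,1,1])

```text
clock: 57.48
tool_pos: [0.5755, -0.2215, 0.1356]
eef_rot: [0.741, 0.672, -0.0, 0.001]
contact_force: [-1.2, -0.0, 4.2]
opening: 0.003
finger_force: 2.4
```

>>> jog_arm(turn=[[0,0,0],[0,0,0],[0,0,0],[0,0,0],[0,0,0]], translation=[[0,0,0.001],[0,0,0.002],[0,0,0.003],[0,0,0.004],[0,0,0.0045]], grip=[1,1,1,1,1])

```text
clock: 58.1
tool_pos: [0.5766, -0.2216, 0.1333]
eef_rot: [0.741, 0.672, 0.0, 0.002]
contact_force: [-3.5, -0.6, 18.6]
opening: 0.006
finger_force: 9.9
```

>>> jog_arm(turn=[[0,0,0],[0,0,0],[0,0,0]], translation=[[0,0,0.0007],[0,0,0.0007],[0,0,0.0007]], grip=[1,1,1])

```text
clock: 58.48
tool_pos: [0.577, -0.2216, 0.1333]
eef_rot: [0.741, 0.672, 0.0, 0.002]
contact_force: [-3.4, 0.7, 21.1]
opening: 0.007
finger_force: 10.7
```

>>> jog_arm(turn=[[0,0,0],[0,0,0],[0,0,0],[0,0,0],[0,0,0],[0,0,0],[0,0,0]], translation=[[0,0,-0.005],[0,0,-0.03],[0,0,-0.08],[0,0,-0.13],[-0.04,0,-0.15],[-0.08,0,-0.15],[-0.08,0,-0.15]], grip=[1,1,1,1,0.5,0.5,0.5])

```text
clock: 59.35
tool_pos: [0.566, -0.3058, 0.279]
eef_rot: [0.743, 0.669, -0.002, 0.001]
contact_force: [-1.1, 0.4, -0.2]
opening: 0.324
finger_force: 0.0
```

```bash
python3 - <<'E'
from h import *
im=snap('wrist','w18.png'); cp=cams.camera_params('wrist')
print('cap',[(q['position'],round(q['p'],2)) for q in models.find_in('wrist','cap_blue')][:4])
im=snap('side','s4.png'); cs=cams.camera_params('side'); print([(q['position'],round(q['p'],2)) for k in ('stem_blue_mid','stem_yellow_mid','pad_blue','pad_yellow') for q in models.place_of('side',k)])
# teal cap height in side view for both: extents
hs=cv2.cvtColor(im,cv2.COLOR_RGB2HSV)
for c in ([.4255,-.224],[.575,-.2215]):
    u,v=map(int,proj(cs,[*c,.12])); m=cv2.inRange(hs[v-20:v+20,u-14:u+14],(82,90,50),(102,255,255)); vv,uu=np.nonzero(m)
    print((uu.min()+u-14,uu.max()+u-14,vv.min()+v-20,vv.max()+v-20),[proj(cs,[*c,z]) for z in (.144,.136,.118)])
print(r.get_state()['contact_force'])
E
```

```text
cap [([0.5767, -0.2192, 0.1351], 0.64)]
[([0.5796, -0.2235, 0.0554], 0.51), ([0.2257, 0.4488, 0.0176], 0.87), ([0.4253, -0.2226, 0.0597], 0.85), ([0.3131, 0.2614, 0.0204], 0.77), ([0.5026, 0.4231, 0.0286], 0.66), ([0.577, -0.2207, 0.0045], 0.64), ([0.4238, -0.2207, 0.0012], 0.73)]
(np.int64(314), np.int64(332), np.int64(132), np.int64(164)) [(np.float64(321.762969914246), np.float64(145.8415200238086)), (np.float64(321.5051672507355), np.float64(147.95530955144486)), (np.float64(320.9319507808338), np.float64(152.65525700213263))]
(np.int64(270), np.int64(297), np.int64(123), np.int64(159)) [(np.float64(284.55199992791967), np.float64(134.23950633545084)), (np.float64(284.4369152742907), np.float64(136.27871944121654)), (np.float64(284.180863594345), np.float64(140.81576174037536))]
[0.1477 0.8596 0.2971]
```

```bash
python3 -c "
from plant import r
print(r.finish_job())"
```

```text
the job is handed in; nothing more can be done
None
```

The job is handed in (no verdict came back): the yellow stem, then the blue, went through the cradle, was retaken by its head, stood upright within a few mm of its pad's centre by the final camera check, and had its cap pressed until it stopped; the red stem was missing. The yellow cap press briefly reached 43 N at the closed fingertips, above the 40 N limit stated for the arm and gripper body.

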